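# Blow off the washed press boards and tray them

### The arm

A 6-joint arm with a two-finger parallel gripper is mounted at the origin on the work surface. World frame = base frame: x ahead of the robot, y to its left, z up, the work surface at z = 0. Lengths are in m, angles in rad, forces in N, time in s.
With the tool pointing down it reaches from about 0.3 to 0.775 m from the base axis. Payload 14.6 kg.
Tool frame: the origin (TCP) lies between the finger pads; the fingertips stand 19 mm ahead of it and the grasp point (between the pads) is the TCP (tip_extent is the distance from the TCP to the fingertips, in m); y points along the fingers, x is the direction in which the jaws open and shut, and the axes are right-handed (so a half turn about y gives the same grasp; the last joint's range is limited). The gripper opens to 94 mm and grips with 3 to 60 N. Pads are 16 mm wide; open, the fingers measure 119 mm over their backs; the gripper's body (75 mm by 177 mm) begins 78 mm behind the grasp point.
Start: joints at [1.203, 0.3, 1.521, -0, 1.321, -0.067], TCP at [0.163, 0.525, 0.224] pointing down, gripper open.
Joint ranges: [-3.03, 3.03], [-0.79, 2.21], [0.23, 2.52], [-1.04, 4.18], [0, 3.07], [-2.55, 2.55]. Speed limits (rad/s): [2.22, 2.22, 2.57, 3.14, 3.14, 3.14].

### API

Orientations are given as [roll, pitch, yaw] about the fixed x, y, z axes, in that order (R = Rz(yaw) Ry(pitch) Rx(roll)).
In Python, from station import * gives the robot as it stands.
- The arm moves only by the shell command python3 -m pendant 'ROWS' [OPENING] [FORCE]. ROWS is a JSON object of lists of equal length, an entry for each row: "translation": the shift along the tool's x, y, z each as a share of 0.5 m, from -1 to 1, a list of three; "rot": the turn, a rotation vector about the tool's x, y, z each as a share of 90 degrees, from -1 to 1, a list of three. In form: {"translation": [[x, y, z], ...], "rot": [[ax, ay, az], ...]}. A call has 1 to 8 rows; each row is the pose to reach, as a shift and turn from the pose measured when the call began, along the tool's axes at that moment; what a row does not reach only later rows make up. A row lasts 1/12 s, in which the tool goes at most 41.7 mm and 7.16 degrees, less where a joint would pass 70% of its speed; a pose out of reach is approached as far as the arm can. A call with a number of a shift or a turn outside -1 to 1 is refused whole. A call with a gripper value outside its range is refused whole. OPENING is the opening, from 0 (shut) to 1 (fully open), set as the call begins (- or left out, the last holds). The fingers move at their own pace and stop on an object; FORCE is the grip in N (left out, the last holds). Time passes only in rows, so rows that repeat a pose let the fingers close. It gives the time, the measured TCP pose, the force and the opening at its end, in the units of the state.
- get_obs(): the state, without advancing time (a new reading comes with each control period).
- camera(name): name is "scene" or "top" or "wrist"; returns the picture (400x640x3 uint8, red, green, blue); there is no depth.
- camera_params(name): a dict with "mtx" (3x3 intrinsics, pixels), "view" (4x4, takes a point from world to camera coordinates); the wrist camera has in their place "tool_from_camera" (4x4, takes a point from camera to tool coordinates, whose origin is the TCP and whose axes are the tool frame's). Camera axes: x right, y down, z forward; pixel columns grow to the right and rows downward; lengths in m; the calibration is good to about 2 mm. A picture is of the moment at which its call begins: read the wrist's pose just before it. camera_params takes no time and is no camera call.
- hand_in(): hands the job in, once; it reports no verdict.
The state is a dict: "time_s": time; "qpos": joint angles; "joint_vel": joint speeds; "tau": joint torques, N m; "ee_pos": TCP position; "eef_rot": TCP orientation; "force": force on the tool from outside, world axes, zero at the start; "moment": the same for the moment, N m; "grip_width": finger opening in m.
Only numpy, scipy, OpenCV 4.12 (cv2) and the standard library are available. Lean on these libraries where they do the work, as an engineer would, in place of code of your own. Each camera call takes 0.05 s, during which the arm holds its last target.

### The job

Blow dry every white press board on the stand, one at a time, first the stack nearer the robot and then the farther one, each from the top: lay the board flat and squarely on the rest in front of the air gun and let go of it, squeeze the gun's trigger fully, hold it for two seconds and release it, then lay the board flat inside the blue tray, where they may lie on one another. Finish with all the boards in the tray and leave the other things on the table where they stand.

Things in the scene. Friction and masses are not known exactly. Their poses are not given: they have to be found in the camera images.
- board1: white plastic press board, the upper one of the near stack; 160 (its x) x 60 (its y) x 15 (its z) mm, a plain slab with a grey disc near each end, about 0.14 kg; origin: centre of its underside. May be absent: then only the lower board lies in this place
- board2: white plastic press board, the lower one of the near stack; 160 (its x) x 60 (its y) x 15 (its z) mm, a plain slab with a grey disc near each end, about 0.14 kg; origin: centre of its underside. Always present
- board3: white plastic press board, the upper one of the far stack; 160 (its x) x 60 (its y) x 15 (its z) mm, a plain slab with a grey disc near each end, about 0.14 kg; origin: centre of its underside. May be absent: then only the lower board lies in this place
- board4: white plastic press board, the lower one of the far stack; 160 (its x) x 60 (its y) x 15 (its z) mm, a plain slab with a grey disc near each end, about 0.14 kg; origin: centre of its underside. Always present
- stand: fixed low steel stand for the two stacks: two blocks, each 48 (x) x 150 (y) x 20 (z) mm, 120 mm apart along its x (centres at x = -60 mm: the near stack, nearer the robot, and +60 mm: the far stack). The boards lie flat on them, long side along the stand's y to within 0.1 rad and 8 mm. Origin: centre of its underside, on the table
- tray: loose shallow blue plastic tray, outside 250 (x) x 190 (y) x 28 (z) mm, walls and floor 4 mm thick, 0.7 kg; origin: centre of its underside. It holds the boards lying flat along its x, one upon another in the middle
- station: fixed blow-off station. Dark base plate 225 x 110 x 10 mm. The board rest stands on the side toward its -x, and a pistol-type air gun, lying on its side, on the side toward its +x. Origin: on the table, 100 mm to +x of the rest's centre and 45 mm to -x of the gun's grip; z up
- barrel (a point): middle of the gun's barrel, 120 mm above the table, axes those of the station: aluminium cylinder of 38 mm diameter and 85 mm length along the station's x; its thin nozzle reaches 75 mm to -x of this point, aimed down at the rest. It stands on a column
- rest_top (a point): centre of the rest's flat top, 50 mm above the table, axes those of the station. The top is black, 50 (station x) x 150 (station y) mm, a little smaller than a board, without stops; a board goes on it with its long side along the station's y
- grip_axis (a point): point on the axis of the black round grip (28 mm diameter, along the station's y, 135 mm long, 120 mm above the table, free space beneath), level with the place to squeeze; axes those of the station. Measured along the station's x from this point, grip and trigger reach from -24 to +14 mm when fully squeezed, from about -38 to +14 mm when free
- trigger_pad (a point): the place to press, toward the station's +x: on the outer face of the trigger, 65 mm from its hinge. The trigger is an aluminium bar beside the grip, on its -x side: 105 mm long, 26 mm high (107 to 133 mm above the table), 8 mm thick; it can be squeezed against the grip from above, the fingers closing along the station's x
- trigger (a joint): angle of the trigger about its upright hinge near the barrel: 0 free, 0.22 rad fully squeezed; a spring returns it; at the pad it takes about 6 N to start and 13 N to hold it fully in
- bottle_a: bystander: upright bottle, 66 mm across, 170 mm tall; origin: centre of its underside
- jar_a: bystander: upright jar with a steel cap, 76 mm across, 100 mm tall; origin: centre of its underside
- can_a: bystander: upright can, 72 mm across, 110 mm tall; origin: centre of its underside
- brush_a: bystander: brush lying flat, 200 mm long along its x
- weight_a: bystander: steel press weight with a knob, 70 mm across, 75 mm tall, 0.8 kg; origin: centre of its underside
- spatula_a: bystander: spatula lying flat, 240 mm long along its x
Mind the look-alikes: they are no part of the job. What is shaped like the board2 but black is not meant.

How it is judged:
On the way, in this order (a step that is already met when the one before it is completed fails the run):
1. the top board of the near stack lies flat on the rest, let go, while the trigger is held squeezed (over 0.16 rad) for 1.5 s (if that board is absent: the lower one of its stack has been taken up) (((x of board1 in the frame of rest_top between -0.02 and 0.02 m and y of board1 in the frame of rest_top between -0.03 and 0.03 m and z of board1 in the frame of rest_top between -0.006 and 0.022 m and angle between the x axis of board1 and the y axis of rest_top, either way round below 0.2 rad and angle between the z axis of board1 and the z axis of rest_top, either way round below 0.1 rad and value of joint trigger above 0.16 rad and contact force between the fingers and board1 below 0.5 N) or (height (world z) of board2 above 0.045 m and height (world z) of board1 below -5 m))), for 1.5 s.
2. the bottom board of the near stack lies flat on the rest, let go, while the trigger is held squeezed (over 0.16 rad) for 1.5 s (x of board2 in the frame of rest_top between -0.02 and 0.02 m and y of board2 in the frame of rest_top between -0.03 and 0.03 m and z of board2 in the frame of rest_top between -0.006 and 0.022 m and angle between the x axis of board2 and the y axis of rest_top, either way round below 0.2 rad and angle between the z axis of board2 and the z axis of rest_top, either way round below 0.1 rad and value of joint trigger above 0.16 rad and contact force between the fingers and board2 below 0.5 N), for 1.5 s.
3. the trigger is released (under 0.05 rad) with that board still on the rest (x of board2 in the frame of rest_top between -0.02 and 0.02 m and y of board2 in the frame of rest_top between -0.03 and 0.03 m and z of board2 in the frame of rest_top between -0.006 and 0.022 m and angle between the x axis of board2 and the y axis of rest_top, either way round below 0.2 rad and angle between the z axis of board2 and the z axis of rest_top, either way round below 0.1 rad and value of joint trigger below 0.05 rad), for 0.1 s.
4. the top board of the far stack lies flat on the rest, let go, while the trigger is held squeezed (over 0.16 rad) for 1.5 s (if that board is absent: the lower one of its stack has been taken up) (((x of board3 in the frame of rest_top between -0.02 and 0.02 m and y of board3 in the frame of rest_top between -0.03 and 0.03 m and z of board3 in the frame of rest_top between -0.006 and 0.022 m and angle between the x axis of board3 and the y axis of rest_top, either way round below 0.2 rad and angle between the z axis of board3 and the z axis of rest_top, either way round below 0.1 rad and value of joint trigger above 0.16 rad and contact force between the fingers and board3 below 0.5 N) or (height (world z) of board4 above 0.045 m and height (world z) of board3 below -5 m))), for 1.5 s.
5. the bottom board of the far stack lies flat on the rest, let go, while the trigger is held squeezed (over 0.16 rad) for 1.5 s (x of board4 in the frame of rest_top between -0.02 and 0.02 m and y of board4 in the frame of rest_top between -0.03 and 0.03 m and z of board4 in the frame of rest_top between -0.006 and 0.022 m and angle between the x axis of board4 and the y axis of rest_top, either way round below 0.2 rad and angle between the z axis of board4 and the z axis of rest_top, either way round below 0.1 rad and value of joint trigger above 0.16 rad and contact force between the fingers and board4 below 0.5 N), for 1.5 s.
6. the trigger is released (under 0.05 rad) with that board still on the rest (x of board4 in the frame of rest_top between -0.02 and 0.02 m and y of board4 in the frame of rest_top between -0.03 and 0.03 m and z of board4 in the frame of rest_top between -0.006 and 0.022 m and angle between the x axis of board4 and the y axis of rest_top, either way round below 0.2 rad and angle between the z axis of board4 and the z axis of rest_top, either way round below 0.1 rad and value of joint trigger below 0.05 rad), for 0.1 s.
At the end, for the whole second after the job is handed in: Every board present lies flat (within 0.12 rad of the tray's floor) inside the tray, its centre within 50 mm of the tray's centre along the tray's x and 65 mm along its y, at rest and its underside no more than 80 mm above the tray's; the tray stands flat on the table; the trigger is free (value of joint trigger below 0.05 rad and x of board1 in the frame of tray between -0.05 and 0.05 m and y of board1 in the frame of tray between -0.065 and 0.065 m and z of board1 in the frame of tray between -0.01 and 0.08 m and angle between the z axis of each of board1, board2, board3, board4 and the z axis of tray, either way round below 0.12 rad and linear speed of each of board1, board2, board3, board4 below 0.03 m/s and x of board2 in the frame of tray between -0.05 and 0.05 m and y of board2 in the frame of tray between -0.065 and 0.065 m and z of board2 in the frame of tray between -0.01 and 0.08 m and x of board3 in the frame of tray between -0.05 and 0.05 m and y of board3 in the frame of tray between -0.065 and 0.065 m and z of board3 in the frame of tray between -0.01 and 0.08 m and x of board4 in the frame of tray between -0.05 and 0.05 m and y of board4 in the frame of tray between -0.065 and 0.065 m and z of board4 in the frame of tray between -0.01 and 0.08 m and angle between tray's own z axis and vertical below 0.1 rad and height (world z) of tray below 0.02 m); the robot touches nothing.
It fails at once if a bystander is pushed more than 80 mm away (distance of any of bottle_a, jar_a, can_a, brush_a, weight_a, spatula_a from where it was at the start of the episode above 0.08 m).
It fails at once if an upright bystander is knocked over (angle between any of bottle_a, jar_a, can_a, weight_a's own z axis and vertical above 0.7 rad).
Of board1, board3 only 1 to 2 are there at a start; the rules pass over those that are not, and their reading is None.
At some moment in a run one of tray may be knocked a few centimetres aside while the robot is not near it.
Once in a run the grip may slacken for a moment while it holds something.
It also fails if it takes over 210 s, if anything falls off the work surface, if the arm or the gripper's body presses on something with over 40 N, if the wrist force passes 120 N, or if a joint passes its speed limit or range.

## Working session

There is one attempt and no reset: what is moved stays moved. The work goes in short steps, Python scripts to look and compute and a shell command to move; the robot and the scene stay as the last step left them, time stands still between calls to the robot, and variables do not carry over. Pictures are saved under pics/ and viewed, and the job is handed in when it is done.

```bash
ls; mkdir -p pics
python3 - <<'E'
from station import *
import cv2,json
o=get_obs();print(o)
for n in ("scene","top","wrist"):
    im=camera(n);cv2.imwrite(f"pics/{n}0.png",im[:,:,::-1]);p=camera_params(n);print(n,{k:v.tolist() for k,v in p.items() if hasattr(v,'tolist')} or p)
E
```

```text
pics
{'time_s': 0.0, 'qpos': array([ 1.20338324e+00,  3.00482784e-01,  1.52155713e+00, -1.74058970e-05,
        1.32068143e+00, -6.65774189e-02]), 'joint_vel': array([-0.00088934,  0.00145014, -0.00050442,  0.00163694,  0.00086653,
       -0.00122354]), 'tau': array([-3.17103550e-04, -5.31807983e+01, -3.52732229e+01,  7.08386488e-02,
        2.44464056e-02, -1.49959574e-04]), 'ee_pos': array([0.16288837, 0.52508814, 0.22389004]), 'eef_rot': array([-1.57073806e+00,  1.12730879e-03,  1.26996500e+00]), 'force': array([-0.46083919, -0.07077062,  0.95750278]), 'moment': array([ 0.01575837, -0.06979928,  0.01485036]), 'grip_width': 0.09399460411453481}
scene {'mtx': [[377.45488645107554, 0.0, 322.7673250781182], [0.0, 377.45488645107554, 196.8261311084067], [0.0, 0.0, 1.0]], 'view': [[0.1396728160256106, 0.9901828667491835, 0.005421702670298975, -0.08670913291024311], [0.8105742907009402, -0.11118936397098203, -0.5749836907203513, -0.37571259178734207], [-0.5687361635399529, 0.08470428404807924, -0.8181469064573663, 1.3773922137642973], [0.0, 0.0, 0.0, 1.0]]}
top {'mtx': [[443.9965351655268, 0.0, 324.90272216690255], [0.0, 443.9965351655268, 206.17237935239342], [0.0, 0.0, 1.0]], 'view': [[-0.011878787931605203, -0.9998594209946507, -0.011833539010685725, 0.01985159978875775], [-0.9975043031672209, 0.012672870327187231, -0.06945907802834349, 0.5257314089146401], [0.06959927844563593, 0.010978916427032673, -0.9975146133435514, 1.0997050196154745], [0.0, 0.0, 0.0, 1.0]]}
wrist {'mtx': [[339.7419811115273, 0.0, 321.11499457279945], [0.0, 339.7419811115273, 200.51420368757402], [0.0, 0.0, 1.0]], 'tool_from_camera': [[0.9999986593282395, 0.0016373937521093832, 1.6835161323106767e-05, 0.0002778242467215142], [0.00037769801687497135, -0.24064945890610584, 0.9706120209807857, -0.15921553230254473], [0.0015933254313391322, -0.9706107133500522, -0.24064975471454525, 0.06969450417698388], [0.0, 0.0, 0.0, 1.0]]}
```

View pics/scene0.png

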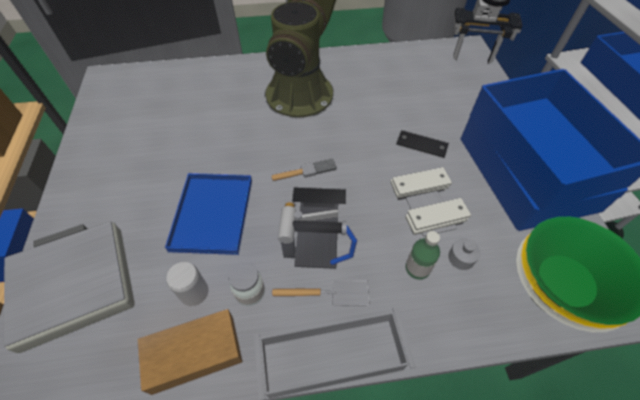

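View pics/top0.png

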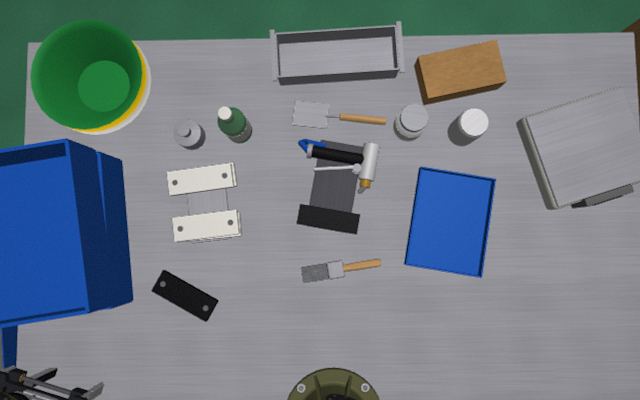

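View pics/wrist0.png

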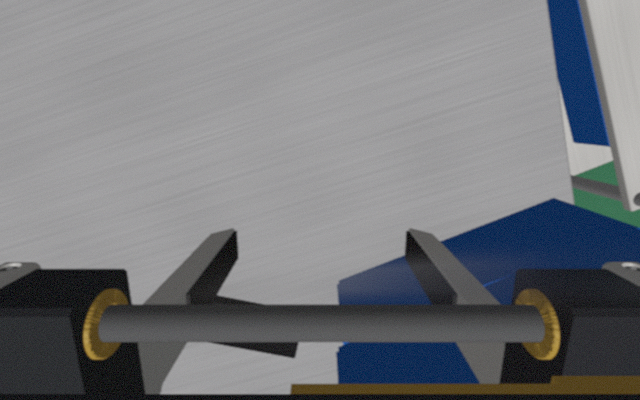

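```bash
cat > h.py <<'E'
from station import *
import cv2, numpy as np
from scipy.spatial.transform import Rotation as R
def ray(name,uv,z,obs=None):
    p=camera_params(name); K=np.array(p["mtx"])
    if name=="wrist":
        o=obs or get_obs(); T=np.eye(4); T[:3,:3]=R.from_euler('xyz',o["eef_rot"]).as_matrix(); T[:3,3]=o["ee_pos"]
        C=T@np.array(p["tool_from_camera"])
    else: C=np.linalg.inv(np.array(p["view"]))
    d=C[:3,:3]@np.linalg.solve(K,[uv[0],uv[1],1.0]); c=C[:3,3]
    return c+d*(z-c[2])/d[2]
def proj(name,P,obs=None):
    p=camera_params(name);K=np.array(p["mtx"])
    if name=="wrist":
        o=obs or get_obs(); T=np.eye(4); T[:3,:3]=R.from_euler('xyz',o["eef_rot"]).as_matrix(); T[:3,3]=o["ee_pos"]
        V=np.linalg.inv(T@np.array(p["tool_from_camera"]))
    else: V=np.array(p["view"])
    q=V[:3,:3]@np.asarray(P,float)+V[:3,3]; q=K@q; return q[:2]/q[2]
def crop(src,dst,x0,y0,x1,y1,s):
    im=cv2.imread(src)[y0:y1,x0:x1]; im=cv2.resize(im,None,fx=s,fy=s,interpolation=cv2.INTER_CUBIC); cv2.imwrite(dst,im)
def snap(name,dst):
    o=get_obs(); im=camera(name); cv2.imwrite(dst,im[:,:,::-1]); return o,im
# tool moves: from world delta & yaw change to shares
def rel(goal_pos,goal_yaw=None,o=None):
    o=o or get_obs(); Rm=R.from_euler('xyz',o["eef_rot"])
    t=Rm.inv().apply(np.asarray(goal_pos)-o["ee_pos"])/0.5
    out=[np.round(t,4)]
    if goal_yaw is not None:
        G=R.from_euler('xyz',[-np.pi/2,0,goal_yaw])
        rv=(Rm.inv()*G).as_rotvec()/(np.pi/2); out.append(np.round(rv,4))
    return out
E
python3 - <<'E'
from h import *
crop('pics/top0.png','pics/c1.png',140,150,260,330,3)
crop('pics/top0.png','pics/c2.png',285,120,395,245,4)
crop('pics/top0.png','pics/c3.png',395,155,505,285,4)
crop('pics/scene0.png','pics/c4.png',375,120,485,240,5)
crop('pics/scene0.png','pics/c5.png',265,170,375,280,5)
E
```

```text
(no output)
```

View pics/c1.png

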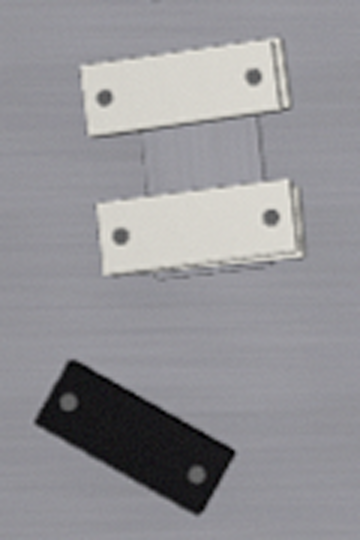

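View pics/c2.png

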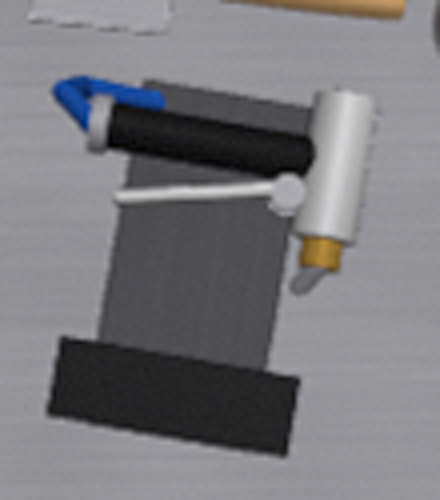

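View pics/c3.png

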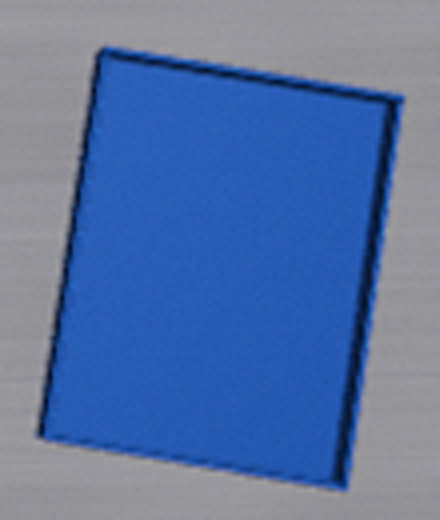

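View pics/c4.png

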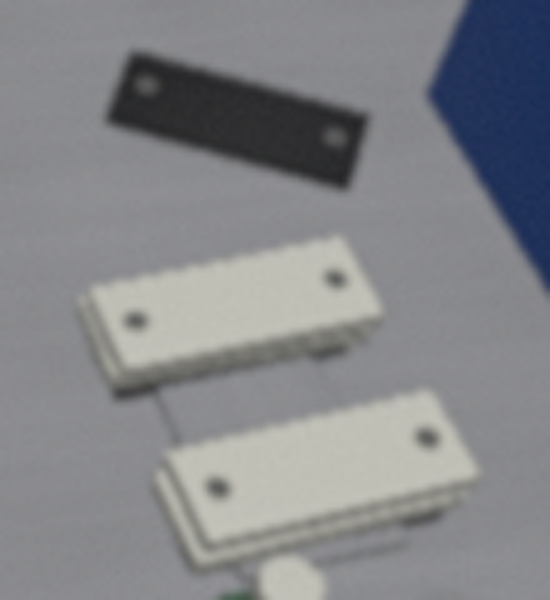

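View pics/c5.png

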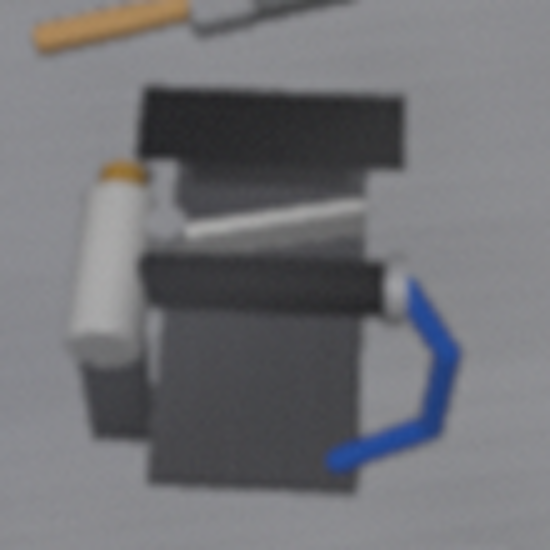

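Run:
```python
from h import *
def w(pts,x0,y0,s,z): 
    return np.array([ray("top",((u+.5)/s-.5+x0,(v+.5)/s-.5+y0),z) for u,v in pts])
def rect(P,n):
    c=P.mean(0); e=[np.linalg.norm(P[(i+1)%4]-P[i])*1e3 for i in range(4)]
    a=(P[1]-P[0])+(P[2]-P[3]); b=(P[2]-P[1])+(P[3]-P[0])
    print(n,c.round(4),"edges",np.round(e,1),"dirA",np.degrees(np.arctan2(a[1],a[0])).round(2),"dirB",np.degrees(np.arctan2(b[1],b[0])).round(2))
def disc(P,n):
    d=P[1]-P[0]; print(n,P.mean(0).round(4),np.linalg.norm(d).round(4),np.degrees(np.arctan2(d[1],d[0])).round(2))
disc(w([(120,236),(271,217)],140,150,3,.05),"near discs")
disc(w([(104,98),(253,76)],140,150,3,.05),"far discs")
rect(w([(97,203),(290,180),(299,258),(103,275)],140,150,3,.05),"near")
rect(w([(81,66),(272,41),(281,108),(90,135)],140,150,3,.05),"far")
disc(w([(67,402),(197,475)],140,150,3,.015),"black")
rect(w([(62,338),(300,378),(287,456),(48,413)],285,120,4,.05),"rest")
disc(w([(110,122),(315,155)],285,120,4,.12),"grip")
disc(w([(118,197),(288,190)],285,120,4,.13),"trig")
disc(w([(345,95),(330,240)],285,120,4,.12),"barrel")
rect(w([(102,48),(404,97),(345,490),(40,437)],395,155,4,.028),"tray")
```

```text
near discs [0.4809 0.3075 0.05  ] 0.1243 -83.54
far discs [0.5957 0.3223 0.05  ] 0.1239 -82.32
near [0.4789 0.306  0.05  ] edges [159.   64.1 160.4  59. ] dirA -84.83 dirB -173.9
far [0.5953 0.3202 0.05  ] edges [158.7  56.1 158.3  57.8] dirA -82.97 dirB -172.06
black [0.306  0.3693 0.015 ] 0.1254 -119.26
rest [0.4931 0.0055 0.05  ] edges [147.5  48.2 148.   46.7] dirA -100.58 dirB 169.28
grip [ 0.6385 -0.0187  0.12  ] 0.1198 -100.05
trig [ 0.6051 -0.0127  0.13  ] 0.0969 -88.41
barrel [ 0.6208 -0.0905  0.12  ] 0.0847 173.08
tray [ 0.4838 -0.2975  0.028 ] edges [190.1 246.9 189.5 245.7] dirA -100.3 dirB 169.46
```

Run:
```python
from h import *
def f(n,u,v,z): print(n, ray("top",(u,v),z).round(3))
f("bottle base",241,135,0); f("bottle cap",224,114,.17)
f("weight base",190,140,0);f("weight knob",182,127,.075)
f("can cap",474,121,.11); f("jar cap",414,112,.1)
f("spat tip",293,113,0); f("spat end",386,121,0)
f("brush",302,272,0); f("brush end",381,264,0)
f("bin corner rim?",132,300,.12); f("bin corner0",132,300,.0);f("bin",105,150,.12)
O=np.array([.5915,-.0124]); a=np.radians(-10.3); X=np.array([np.cos(a),np.sin(a)]);Y=np.array([-X[1],X[0]])
for n,u,v,z in (("trig end",118,197,.13),("hinge",288,190,.133),("grip+y",105,122,.12),("grip-y",315,155,.12),("barrel",340,165,.12),("nozz",300,285,.09)):
    p=ray("top",((u+.5)/4-.5+285,(v+.5)/4-.5+120),z)[:2]; d=p-O; print(n,p.round(4),"station",np.round([d@X,d@Y],4))
print("grip_axis",O+.045*X)
print(proj("top",get_obs()["ee_pos"]))
```

```text
bottle base [0.715 0.229 0.   ]
bottle cap [0.723 0.233 0.17 ]
weight base [0.704 0.362 0.   ]
weight knob [0.719 0.358 0.075]
can cap [ 0.714 -0.338  0.11 ]
jar cap [ 0.741 -0.201  0.1  ]
spat tip [0.771 0.094 0.   ]
spat end [ 0.746 -0.147  0.   ]
brush [0.361 0.074 0.   ]
brush end [ 0.379 -0.127  0.   ]
bin corner rim? [0.311 0.452 0.12 ]
bin corner0 [0.295 0.506 0.   ]
bin [0.656 0.522 0.12 ]
trig end [0.6037 0.0357] station [0.0034 0.0495]
hinge [ 0.6059 -0.061 ] station [ 0.0229 -0.0452]
grip+y [0.649  0.0431] station [0.0467 0.0649]
grip-y [ 0.6281 -0.0777] station [ 0.0477 -0.0577]
barrel [ 0.6221 -0.0919] station [ 0.0443 -0.0728]
nozz [ 0.5561 -0.0698] station [-0.0246 -0.0628]
grip_axis [ 0.63577483 -0.0204461 ]
[ 71.53282825 382.28409183]
```

Run:
```python
from h import *
print(rel([.24,.33,.28],.6)); print(rel([.27,.30,.28],.6))
```

```text
[array([-0.3272, -0.1117, -0.2629]), array([ 1.000e-04,  4.266e-01, -6.000e-04])]
[array([-0.3667, -0.1117, -0.338 ]), array([ 1.000e-04,  4.266e-01, -6.000e-04])]
```

```bash
python3 -m pendant '{"translation":[[-0.33,-0.11,-0.27],[-0.33,-0.11,-0.27],[-0.33,-0.11,-0.27],[-0.33,-0.11,-0.27],[-0.33,-0.11,-0.27],[-0.33,-0.11,-0.27],[-0.33,-0.11,-0.27]],"rot":[[0,0.427,0],[0,0.427,0],[0,0.427,0],[0,0.427,0],[0,0.427,0],[0,0.427,0],[0,0.427,0]]}' 1 30
python3 - <<'E'
from h import *
print(rel([.480,.307,.16],.105))
E
```

```text
time_s: 0.73
ee_pos: [0.2439, 0.3261, 0.2802]
eef_rot: [-1.571, -0.002, 0.594]
force: [-0.2, 0.6, 0.3]
grip_width: 0.0939
[array([ 0.3695,  0.241 , -0.296 ]), array([-2.000e-04,  3.114e-01,  1.000e-03])]
```

```bash
python3 -m pendant '{"translation":[[0.37,0.24,-0.296],[0.37,0.24,-0.296],[0.37,0.24,-0.296],[0.37,0.24,-0.296],[0.37,0.24,-0.296],[0.37,0.24,-0.296],[0.37,0.24,-0.296],[0.37,0.24,-0.296]],"rot":[[0,0.311,0],[0,0.311,0],[0,0.311,0],[0,0.311,0],[0,0.311,0],[0,0.311,0],[0,0.311,0],[0,0.311,0]]}'
python3 - <<'E'
from h import *
o,_=snap("wrist","pics/w1.png")
for P in ([.480,.307,.05],):print(proj("wrist",P,o))
print(rel([.480,.307,.056],.105))
E
```

```text
time_s: 1.4
ee_pos: [0.4814, 0.3072, 0.1565]
eef_rot: [-1.572, 0.003, 0.107]
force: [-1.1, -0.2, -0.0]
grip_width: 0.0943
[319.72232985 205.03091312]
[array([-0.    ,  0.204 , -0.0011]), array([ 0.0004,  0.0013, -0.0014])]
```

View pics/w1.png

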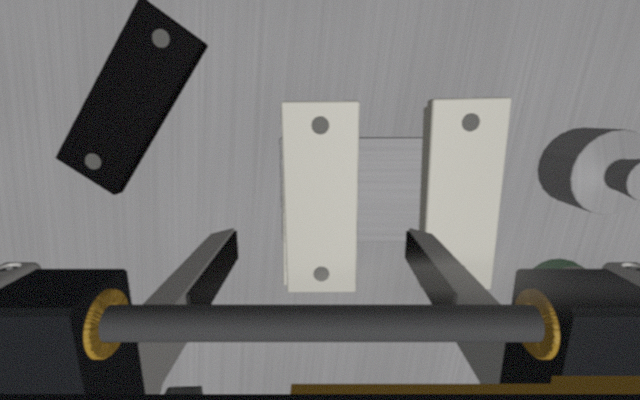

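```bash
cat >> h.py <<'E'
def discs(name,a,b,z,o=None):
    A,B=ray(name,a,z,o),ray(name,b,z,o); d=A-B
    print("centre",((A+B)/2).round(4),"len",np.linalg.norm(d).round(4),"axis",np.arctan2(d[1],d[0]).round(4),"jawyaw",(np.arctan2(d[1],d[0])-np.pi/2).round(4)); return (A+B)/2
E
python3 - <<'E'
from h import *
discs("wrist",(320,125),(321,274),.05);discs("wrist",(470,122),(460,274),.05)
crop('pics/w1.png','pics/w1c.png',270,90,520,300,3)
E
```

```text
centre [0.4794 0.3085 0.05  ] len 0.1246 axis 1.6854 jawyaw 0.1146
centre [0.5955 0.3223 0.05  ] len 0.1268 axis 1.7177 jawyaw 0.1469
```

View pics/w1c.png

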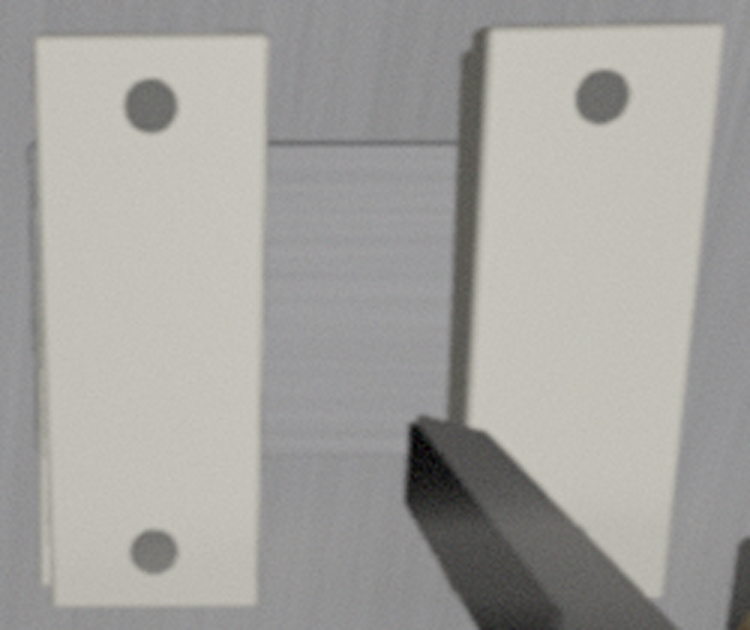

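```bash
python3 -m pendant '{"translation":[[-0.003,0.08,0],[-0.003,0.16,0.001],[-0.003,0.197,0.001],[-0.003,0.197,0.001],[-0.003,0.197,0.001]],"rot":[[0,-0.003,0],[0,-0.003,0],[0,-0.003,0],[0,-0.003,0],[0,-0.003,0]]}'
```

```text
time_s: 1.87
ee_pos: [0.4776, 0.3089, 0.06]
eef_rot: [-1.571, 0.003, 0.114]
force: [0.2, -0.3, -0.3]
grip_width: 0.0938
```

```bash
python3 -m pendant '{"translation":[[0.003,0.006,0],[0.003,0.006,0],[0.003,0.006,0]],"rot":[[0,0,0],[0,0,0],[0,0,0]]}'; python3 -m pendant '{"translation":[[0,0,0],[0,0,0],[0,0,0],[0,0,0],[0,0,0],[0,0,0]],"rot":[[0,0,0],[0,0,0],[0,0,0],[0,0,0],[0,0,0],[0,0,0]]}' 0 30
```

```text
time_s: 2.12
ee_pos: [0.4796, 0.3097, 0.0585]
eef_rot: [-1.571, 0.0, 0.114]
force: [-0.3, -0.4, -0.5]
grip_width: 0.094
time_s: 2.62
ee_pos: [0.4796, 0.3097, 0.0585]
eef_rot: [-1.571, 0.0, 0.114]
force: [-0.2, 0.4, 0.5]
grip_width: 0.0597
```

```bash
python3 -m pendant '{"translation":[[0,-0.04,0],[0,-0.1,0],[0,-0.14,0],[0,-0.14,0]],"rot":[[0,0,0],[0,0,0],[0,0,0],[0,0,0]]}'
python3 - <<'E'
from h import *
o,_=snap("wrist","pics/w2.png")
print(rel([.493,.0055,.13],-.18))
E
```

```text
time_s: 2.95
ee_pos: [0.4811, 0.3104, 0.1325]
eef_rot: [-1.568, -0.005, 0.114]
force: [1.3, 0.4, -1.1]
grip_width: 0.0597
[array([-0.0442, -0.0009, -0.6079]), array([-0.0012,  0.1873,  0.0015])]
```

View pics/w2.png

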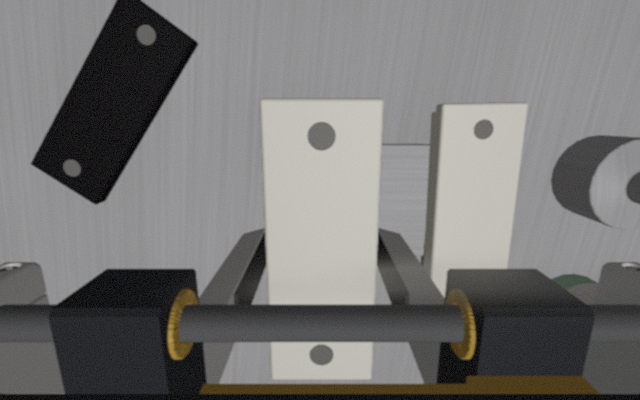

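```bash
python3 -m pendant '{"translation":[[-0.044,-0.02,-0.608],[-0.044,-0.02,-0.608],[-0.044,-0.02,-0.608],[-0.044,-0.02,-0.608],[-0.044,-0.02,-0.608],[-0.044,-0.02,-0.608],[-0.044,-0.02,-0.608],[-0.044,-0.02,-0.608]],"rot":[[0,0.187,0],[0,0.187,0],[0,0.187,0],[0,0.187,0],[0,0.187,0],[0,0.187,0],[0,0.187,0],[0,0.187,0]]}'
python3 - <<'E'
from h import *
o,_=snap("wrist","pics/w3.png")
_,_=snap("top","pics/t3.png")
crop('pics/t3.png','pics/t3c.png',265,90,515,290,3)
print(rel([.493,.0055,.0785],-.18))
E
```

```text
time_s: 3.67
ee_pos: [0.4924, 0.0012, 0.1383]
eef_rot: [-1.57, -0.0, -0.182]
force: [-0.2, 0.7, -2.0]
grip_width: 0.0597
[array([0.0002, 0.1194, 0.0042]), array([-0.0011, -0.002 ,  0.    ])]
```

View pics/w3.png

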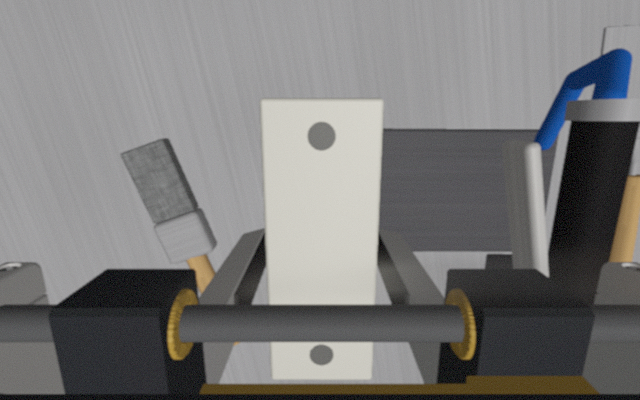

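View pics/t3c.png

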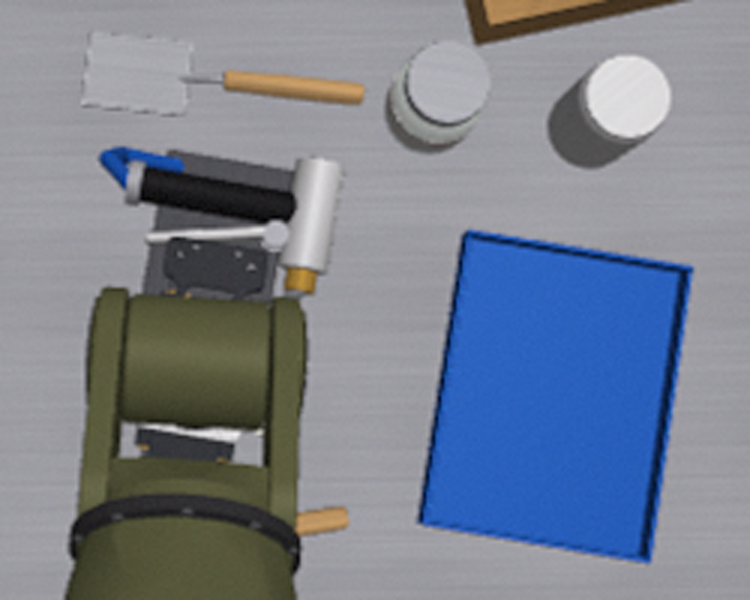

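```bash
python3 -m pendant '{"translation":[[0,0.06,0.008],[0,0.11,0.008],[0,0.122,0.008],[0,0.122,0.008],[0,0.122,0.008]],"rot":[[0,0.001,0],[0,0.001,0],[0,0.001,0],[0,0.001,0],[0,0.001,0]]}'
```

```text
time_s: 4.18
ee_pos: [0.4932, 0.0082, 0.0771]
eef_rot: [-1.569, 0.001, -0.184]
force: [-0.2, 0.1, -0.8]
grip_width: 0.0596
```

```bash
python3 -m pendant '{"translation":[[0,0.004,-0.005],[0,0.007,-0.005],[0,0.007,-0.005],[0,0.007,-0.005]],"rot":[[0,0,0],[0,0,0],[0,0,0],[0,0,0]]}'
```

```text
time_s: 4.52
ee_pos: [0.4928, 0.0057, 0.0739]
eef_rot: [-1.569, 0.0, -0.184]
force: [0.3, -0.7, -1.6]
grip_width: 0.0599
```

```bash
python3 -m pendant '{"translation":[[0,0.002,0],[0,0.003,0],[0,0.003,0]],"rot":[[0,0,0],[0,0,0],[0,0,0]]}'
```

```text
time_s: 4.77
ee_pos: [0.493, 0.0057, 0.0732]
eef_rot: [-1.569, -0.0, -0.184]
force: [-3.8, 0.4, 10.2]
grip_width: 0.0599
```

Contact (10 N upward). Let go and rise.

```bash
python3 -m pendant '{"translation":[[0,0,0],[0,0,0],[0,0,0],[0,0,0]],"rot":[[0,0,0],[0,0,0],[0,0,0],[0,0,0]]}' 1 30;  python3 -m pendant '{"translation":[[0,-0.04,0],[0,-0.12,0],[0,-0.2,0],[0,-0.24,0],[0,-0.24,0]],"rot":[[0,0,0],[0,0,0],[0,0,0],[0,0,0],[0,0,0]]}'
python3 - <<'E'
from h import *
o,_=snap("wrist","pics/w4.png")
a=-.18;X=np.array([np.cos(a),np.sin(a)]);Y=np.array([-X[1],X[0]]);O=np.array([.5915,-.0124])
print(X*.041+Y*.015+O)
p=O+X*.041+Y*.015
print(rel([*p,.19],-.18))
E
```

```text
time_s: 5.1
ee_pos: [0.4931, 0.0057, 0.0732]
eef_rot: [-1.569, -0.0, -0.184]
force: [0.2, -0.2, -0.2]
grip_width: 0.0831
time_s: 5.52
ee_pos: [0.4947, 0.0054, 0.1978]
eef_rot: [-1.568, -0.008, -0.184]
force: [-0.2, 1.0, 0.4]
grip_width: 0.0944
[ 0.63452304 -0.00498256]
[array([0.2806, 0.0114, 0.0309]), array([-0.0015, -0.0024,  0.0027])]
```

View pics/w4.png

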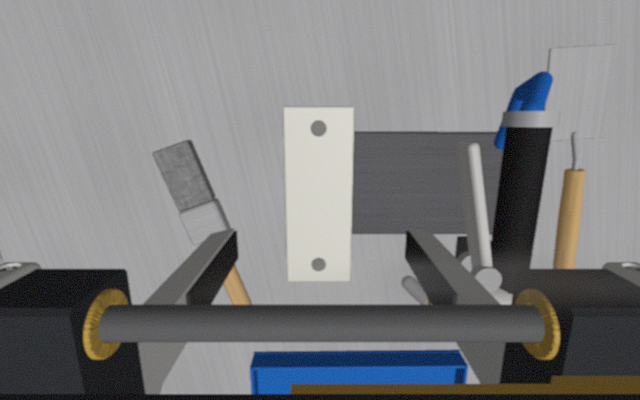

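Run:
```python
from h import *
O=np.array([.5915,-.0124]); a=np.radians(-10.3); X=np.array([np.cos(a),np.sin(a)]);Y=np.array([-X[1],X[0]])
c=discs("wrist",(318.5,128),(318.5,264),.065); d=c[:2]-O; print("station",d@X,d@Y)
for n,u,v,z in (("gripL",504,190,.12),("gripR",546,190,.12),("trig tip",469,145,.133),("hinge",488,277,.133),("base+y far",352,132,.01),("base-y",353,232,.01)):
    p=ray("wrist",(u,v),z)[:2];print(n,p.round(4),np.round([(p-O)@X,(p-O)@Y],4))
```

```text
centre [0.4919 0.0052 0.065 ] len 0.1224 axis 1.3868 jawyaw -0.184
station -0.10114871741714919 -0.0005260507880676471
gripL [0.6247 0.001 ] [0.0302 0.0192]
gripR [ 0.6539 -0.0044] [0.06   0.0191]
trig tip [0.5974 0.0391] [-0.0034  0.0518]
hinge [ 0.6034 -0.0566] [ 0.0196 -0.0414]
base+y far [0.5346 0.0538] [-0.0678  0.055 ]
base-y [ 0.5189 -0.0499] [-0.0647 -0.0499]
```

```bash
python3 -m pendant '{"translation":[[0.279,0.01,0.03],[0.279,0.01,0.03],[0.279,0.01,0.03],[0.279,0.01,0.03],[0.279,0.01,0.03],[0.279,0.01,0.03]],"rot":[[0,-0.002,0],[0,-0.002,0],[0,-0.002,0],[0,-0.002,0],[0,-0.002,0],[0,-0.002,0]]}' 1
python3 - <<'E'
from h import *
print(rel([.6335,-.0048,.121],-.18))
E
```

```text
time_s: 6.07
ee_pos: [0.6332, -0.0053, 0.1882]
eef_rot: [-1.569, -0.001, -0.181]
force: [-0.8, 0.0, -0.4]
grip_width: 0.0941
[array([0.0002, 0.1343, 0.0008]), array([-0.0012, -0.0004,  0.0005])]
```

```bash
python3 -m pendant '{"translation":[[0,0.05,0],[0,0.1,0],[0,0.134,0],[0,0.134,0],[0,0.134,0]],"rot":[[0,0,0],[0,0,0],[0,0,0],[0,0,0],[0,0,0]]}' 1; python3 -m pendant '{"translation":[[0,0,0],[0,0,0],[0,0,0],[0,0,0],[0,0,0],[0,0,0]],"rot":[[0,0,0],[0,0,0],[0,0,0],[0,0,0],[0,0,0],[0,0,0]]}' 0 30
```

```text
time_s: 6.48
ee_pos: [0.6324, -0.005, 0.1209]
eef_rot: [-1.569, 0.001, -0.181]
force: [0.3, -0.3, 1.4]
grip_width: 0.0939
time_s: 6.98
ee_pos: [0.6317, -0.0046, 0.1211]
eef_rot: [-1.569, 0.003, -0.181]
force: [-7.6, 4.8, 3.9]
grip_width: 0.0576
```

```bash
python3 -m pendant '{"translation":[[0,0,0],[0,0,0],[0,0,0],[0,0,0]],"rot":[[0,0,0],[0,0,0],[0,0,0],[0,0,0]]}' 0 30
python3 - <<'E'
from h import *
snap("scene","pics/s5.png"); crop('pics/s5.png','pics/s5c.png',245,150,405,290,5); snap("top","pics/t5.png"); crop('pics/t5.png','pics/t5c.png',265,90,415,240,4)
E
```

```text
time_s: 7.32
ee_pos: [0.6309, -0.0046, 0.1209]
eef_rot: [-1.569, 0.005, -0.18]
force: [-6.2, -0.5, 1.4]
grip_width: 0.0627
```

View pics/s5c.png

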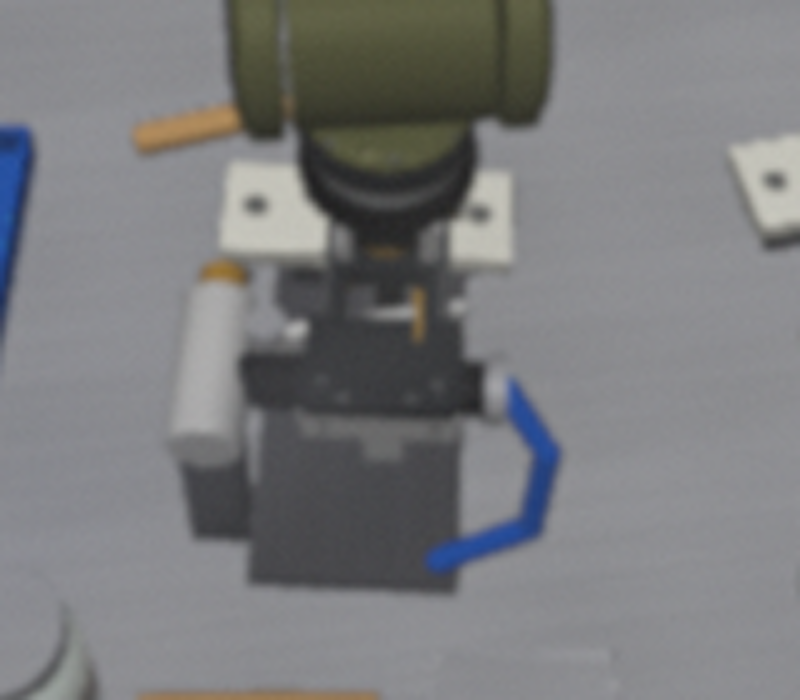

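View pics/t5c.png

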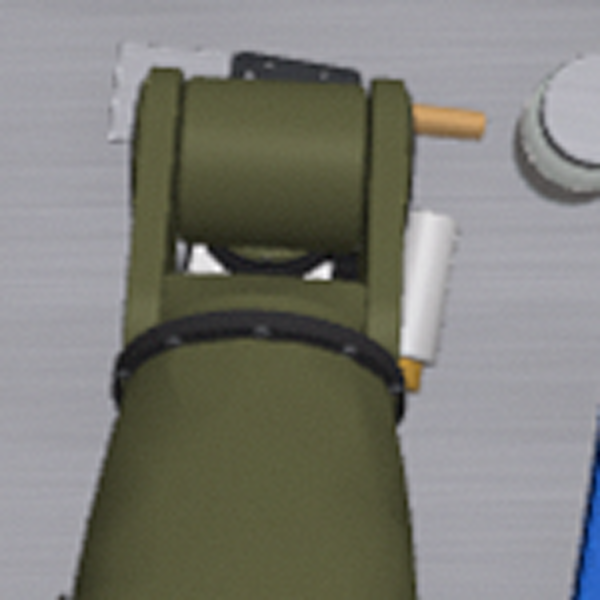

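```bash
python3 -m pendant '{"translation":[[0.005,0,0],[0.005,0,0]],"rot":[[0,0,0],[0,0,0]]}' 0 40;python3 -m pendant '{"translation":[[0.0,0,0],[0.0,0,0]],"rot":[[0,0,0],[0,0,0]]}' 0 40
```

```text
time_s: 7.58
ee_pos: [0.6334, -0.0036, 0.1206]
eef_rot: [-1.567, 0.006, -0.18]
force: [1.6, 7.2, 1.7]
grip_width: 0.0369
time_s: 7.75
ee_pos: [0.6334, -0.0036, 0.1206]
eef_rot: [-1.567, 0.006, -0.181]
force: [0.5, 1.4, -0.5]
grip_width: 0.0369
```

```bash
for i in 1 2 3; do python3 -m pendant '{"translation":[[0,0,0],[0,0,0],[0,0,0],[0,0,0],[0,0,0],[0,0,0],[0,0,0],[0,0,0]],"rot":[[0,0,0],[0,0,0],[0,0,0],[0,0,0],[0,0,0],[0,0,0],[0,0,0],[0,0,0]]}' 0 40; done; python3 -m pendant '{"translation":[[0,0,0],[0,0,0]],"rot":[[0,0,0],[0,0,0]]}' 0 40
```

```text
time_s: 8.42
ee_pos: [0.6334, -0.0036, 0.1206]
eef_rot: [-1.567, 0.006, -0.181]
force: [1.7, 1.0, -1.3]
grip_width: 0.0367
time_s: 9.08
ee_pos: [0.6334, -0.0035, 0.1206]
eef_rot: [-1.567, 0.006, -0.181]
force: [1.4, 1.2, -0.5]
grip_width: 0.0369
time_s: 9.75
ee_pos: [0.6334, -0.0035, 0.1206]
eef_rot: [-1.567, 0.006, -0.181]
force: [0.9, 1.2, -2.6]
grip_width: 0.0371
time_s: 9.92
ee_pos: [0.6334, -0.0036, 0.1206]
eef_rot: [-1.567, 0.006, -0.181]
force: [0.9, 0.9, -0.8]
grip_width: 0.0368
```

Held about 2.3 s at 37 mm, with margin. Release and rise.

```bash
python3 -m pendant '{"translation":[[0,0,0],[0,0,0],[0,0,0],[0,0,0],[0,0,0]],"rot":[[0,0,0],[0,0,0],[0,0,0],[0,0,0],[0,0,0]]}' 1 40;  python3 -m pendant '{"translation":[[0,-0.06,0],[0,-0.13,0],[0,-0.14,0],[0,-0.14,0]],"rot":[[0,0,0],[0,0,0],[0,0,0],[0,0,0]]}'
python3 - <<'E'
from h import *
print(rel([.492,.0055,.185],-.184))
E
```

```text
time_s: 10.33
ee_pos: [0.6326, -0.0043, 0.1205]
eef_rot: [-1.568, 0.008, -0.18]
force: [-5.5, -4.4, 0.9]
grip_width: 0.067
time_s: 10.67
ee_pos: [0.6341, -0.0048, 0.1934]
eef_rot: [-1.568, 0.003, -0.18]
force: [0.3, 0.3, -1.0]
grip_width: 0.0925
[array([-0.2833,  0.0175, -0.0307]), array([-0.0019,  0.0026, -0.0018])]
```

```bash
python3 -m pendant '{"translation":[[-0.283,0.018,-0.031],[-0.283,0.018,-0.031],[-0.283,0.018,-0.031],[-0.283,0.018,-0.031],[-0.283,0.018,-0.031],[-0.283,0.018,-0.031]],"rot":[[-0.002,-0.002,0.002],[-0.002,-0.002,0.002],[-0.002,-0.002,0.002],[-0.002,-0.002,0.002],[-0.002,-0.002,0.002],[-0.002,-0.002,0.002]]}' 1 30;  python3 - <<'E'
from h import *
o,_=snap("wrist","pics/w6.png")
print(rel([.492,.0055,.0725],-.184,o))
E
```

```text
time_s: 11.17
ee_pos: [0.4918, 0.0053, 0.1845]
eef_rot: [-1.571, 0.006, -0.177]
force: [-0.0, 0.2, 0.4]
grip_width: 0.0938
[array([0.0016, 0.224 , 0.0005]), array([ 0.0002,  0.0048, -0.0038])]
```

View pics/w6.png

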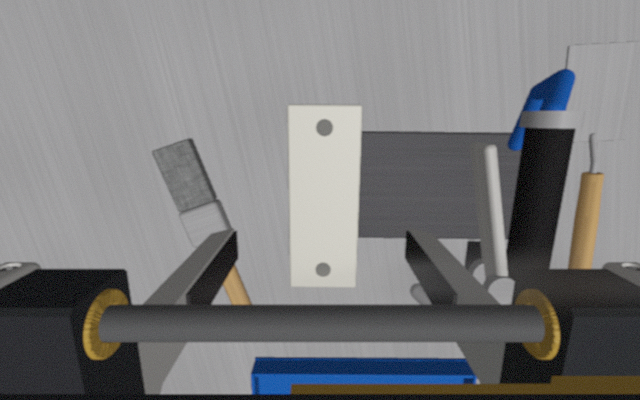

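```bash
python3 -m pendant '{"translation":[[0.001,0.08,0],[0.001,0.16,0],[0.001,0.226,0],[0.001,0.226,0],[0.001,0.226,0],[0.001,0.226,0]],"rot":[[0,0.005,-0.003],[0,0.005,-0.003],[0,0.005,-0.003],[0,0.005,-0.003],[0,0.005,-0.003],[0,0.005,-0.003]]}' 1 30;  python3 -m pendant '{"translation":[[0,0,0],[0,0,0],[0,0,0],[0,0,0],[0,0,0]],"rot":[[0,0,0],[0,0,0],[0,0,0],[0,0,0],[0,0,0]]}' 0 40
```

```text
time_s: 11.72
ee_pos: [0.4937, 0.0051, 0.073]
eef_rot: [-1.571, -0.001, -0.185]
force: [-1.3, 0.5, -0.5]
grip_width: 0.0938
time_s: 12.13
ee_pos: [0.4938, 0.0051, 0.0734]
eef_rot: [-1.571, -0.001, -0.184]
force: [0.5, 0.3, -0.1]
grip_width: 0.0639
```

```bash
python3 -m pendant '{"translation":[[0,0,0],[0,0,0],[0,0,0]],"rot":[[0,0,0],[0,0,0],[0,0,0]]}' 0 40; python3 -m pendant '{"translation":[[0,-0.04,0],[0,-0.1,0],[0,-0.13,0],[0,-0.13,0]],"rot":[[0,0,0],[0,0,0],[0,0,0],[0,0,0]]}'
python3 - <<'E'
from h import *
snap("top","pics/t7.png"); crop('pics/t7.png','pics/t7c.png',395,155,505,285,4)
print(rel([.484,-.2975,.15],-1.0)); print(rel([.484,-.2975,.15],-1.754))
E
```

```text
time_s: 12.38
ee_pos: [0.4938, 0.0051, 0.0735]
eef_rot: [-1.571, -0.001, -0.184]
force: [-1.0, 0.4, 0.6]
grip_width: 0.0597
time_s: 12.72
ee_pos: [0.495, 0.0051, 0.1414]
eef_rot: [-1.57, -0.006, -0.184]
force: [-0.0, 0.1, -0.7]
grip_width: 0.0596
[array([ 0.091 , -0.0212, -0.5987]), array([-0.0011,  0.5192,  0.0021])]
[array([ 0.091 , -0.0212, -0.5987]), array([-0.0019,  0.9992,  0.0017])]
```

View pics/t7c.png

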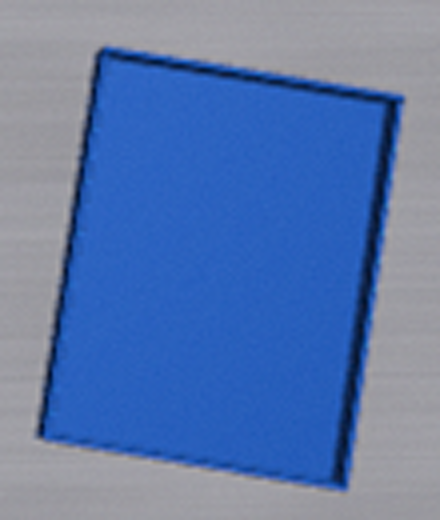

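```bash
python3 -m pendant '{"translation":[[0,-0.08,0],[0.05,-0.09,-0.1],[0.091,-0.09,-0.2],[0.091,-0.09,-0.6],[0.091,-0.09,-0.6],[0.091,-0.09,-0.6],[0.091,-0.09,-0.6],[0.091,-0.09,-0.6]],"rot":[[0,0,0],[0,0.1,0],[0,0.2,0],[0,0.5,0],[0,0.5,0],[0,0.5,0],[0,0.5,0],[0,0.5,0]]}' 0 40;python3 - <<'E'
from h import *
print(rel([.484,-.2975,.10],-1.754))
E
```

```text
time_s: 13.43
ee_pos: [0.4849, -0.2835, 0.1823]
eef_rot: [-1.569, -0.0, -0.977]
force: [0.5, -0.1, -1.2]
grip_width: 0.0598
[array([ 0.0222,  0.1646, -0.0175]), array([-1.100e-03,  4.943e-01, -4.000e-04])]
```

```bash
python3 -m pendant '{"translation":[[0.022,0,-0.016],[0.022,0.03,-0.016],[0.022,0.06,-0.016],[0.022,0.1,-0.016],[0.022,0.165,-0.016],[0.022,0.165,-0.016],[0.022,0.165,-0.016],[0.022,0.165,-0.016]],"rot":[[0,0.494,0],[0,0.494,0],[0,0.494,0],[0,0.494,0],[0,0.494,0],[0,0.494,0],[0,0.494,0],[0,0.494,0]]}' 0 40;python3 - <<'E'
from h import *
snap("wrist","pics/w8.png")
print(rel([.484,-.2975,.03],-1.754))
E
```

```text
time_s: 14.1
ee_pos: [0.4838, -0.2965, 0.0974]
eef_rot: [-1.573, 0.003, -1.755]
force: [-0.5, -0.5, -2.2]
grip_width: 0.0594
[array([0.0019, 0.1362, 0.0004]), array([ 0.0005,  0.001 , -0.0014])]
```

View pics/w8.png

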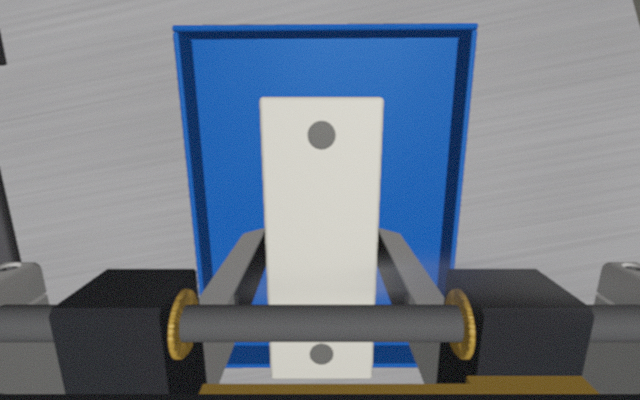

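```bash
python3 -m pendant '{"translation":[[0,0.06,0],[0,0.11,0],[0,0.132,0],[0,0.134,0],[0,0.134,0]],"rot":[[0,0,0],[0,0,0],[0,0,0],[0,0,0],[0,0,0]]}'; python3 -m pendant '{"translation":[[0,0.003,0],[0,0.005,0],[0,0.005,0]],"rot":[[0,0,0],[0,0,0],[0,0,0]]}'
```

```text
time_s: 14.57
ee_pos: [0.484, -0.2965, 0.0311]
eef_rot: [-1.572, 0.002, -1.752]
force: [0.2, -1.0, -1.2]
grip_width: 0.0597
time_s: 14.82
ee_pos: [0.4844, -0.2967, 0.0295]
eef_rot: [-1.571, 0.002, -1.751]
force: [0.2, -0.8, -2.0]
grip_width: 0.0598
```

```bash
python3 -m pendant '{"translation":[[0,0.003,0],[0,0.005,0],[0,0.005,0]],"rot":[[0,0,0],[0,0,0],[0,0,0]]}'
```

```text
time_s: 15.07
ee_pos: [0.4846, -0.2969, 0.0274]
eef_rot: [-1.57, 0.002, -1.751]
force: [1.1, 0.2, 0.5]
grip_width: 0.0597
```

```bash
python3 -m pendant '{"translation":[[0,0,0],[0,0,0],[0,0,0],[0,0,0]],"rot":[[0,0,0],[0,0,0],[0,0,0],[0,0,0]]}' 1 40;python3 -m pendant '{"translation":[[0,-0.05,0],[0,-0.13,0],[0,-0.21,0],[0,-0.28,0],[0,-0.31,0],[0,-0.31,0]],"rot":[[0,0,0],[0,0,0],[0,0,0],[0,0,0],[0,0,0],[0,0,0]]}'
python3 - <<'E'
from h import *
snap("wrist","pics/w9.png")
print(rel([.487,.07,.2],-.9))
E
```

```text
time_s: 15.4
ee_pos: [0.4846, -0.2969, 0.0274]
eef_rot: [-1.57, 0.002, -1.751]
force: [-0.0, -0.3, -0.5]
grip_width: 0.0827
time_s: 15.9
ee_pos: [0.4856, -0.2979, 0.1867]
eef_rot: [-1.564, -0.001, -1.751]
force: [0.6, -0.8, 0.1]
grip_width: 0.094
[array([-0.7237, -0.0324, -0.1277]), array([-0.0022, -0.542 ,  0.0009])]
```

View pics/w9.png

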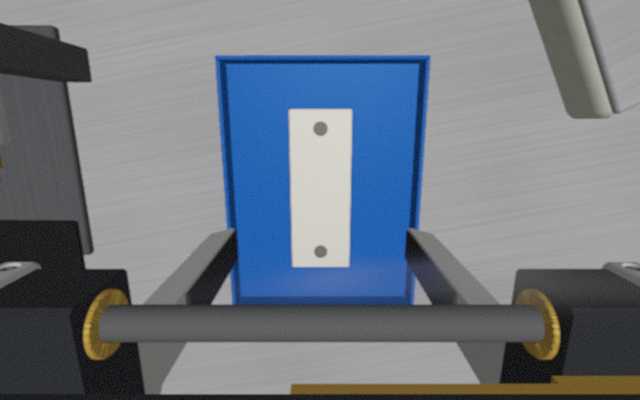

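```bash
python3 -m pendant '{"translation":[[-0.724,-0.032,-0.128],[-0.724,-0.032,-0.128],[-0.724,-0.032,-0.128],[-0.724,-0.032,-0.128],[-0.724,-0.032,-0.128],[-0.724,-0.032,-0.128],[-0.724,-0.032,-0.128],[-0.724,-0.032,-0.128]],"rot":[[0,-0.54,0],[0,-0.54,0],[0,-0.54,0],[0,-0.54,0],[0,-0.54,0],[0,-0.54,0],[0,-0.54,0],[0,-0.54,0]]}' 1 40
python3 - <<'E'
from h import *
print(rel([.479,.308,.18],.11))
E
```

```text
time_s: 16.62
ee_pos: [0.4856, 0.0378, 0.1967]
eef_rot: [-1.57, -0.001, -0.897]
force: [1.5, -0.5, -0.0]
grip_width: 0.0938
[array([-0.4305,  0.0332,  0.3271]), array([-0.    , -0.6408,  0.0009])]
```

```bash
python3 -m pendant '{"translation":[[-0.43,0.03,0.327],[-0.43,0.03,0.327],[-0.43,0.03,0.327],[-0.43,0.03,0.327],[-0.43,0.03,0.327],[-0.43,0.03,0.327],[-0.43,0.03,0.327],[-0.43,0.03,0.327]],"rot":[[0,-0.64,0],[0,-0.64,0],[0,-0.64,0],[0,-0.64,0],[0,-0.64,0],[0,-0.64,0],[0,-0.64,0],[0,-0.64,0]]}' 1 40; python3 -m pendant '{"translation":[[0,0.02,0],[0,0.02,0]],"rot":[[0,-0.03,0],[0,-0.03,0]]}'
python3 - <<'E'
from h import *
snap("wrist","pics/w10.png")
E
```

```text
time_s: 17.28
ee_pos: [0.4776, 0.3114, 0.1789]
eef_rot: [-1.572, 0.002, 0.107]
force: [-1.1, -0.6, 0.1]
grip_width: 0.0938
time_s: 17.45
ee_pos: [0.4761, 0.3115, 0.1652]
eef_rot: [-1.574, 0.007, 0.158]
force: [-0.3, -0.1, -0.6]
grip_width: 0.094
```

View pics/w10.png

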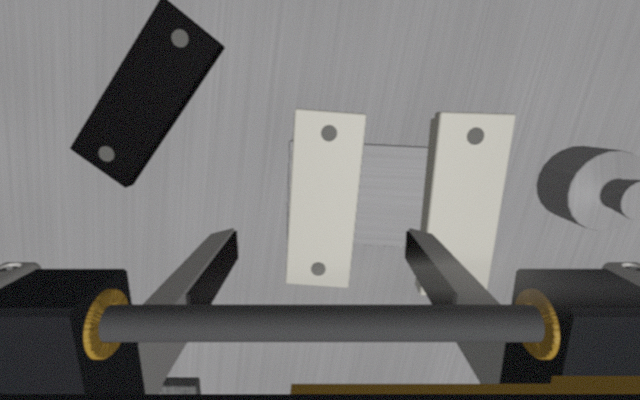

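Run:
```python
from h import *
c=discs("wrist",(329,133),(318,268.5),.035); discs("wrist",(475,136),(464,271),.05)
print(rel([c[0],c[1],.041],.075))
```

```text
centre [0.4785 0.3054 0.035 ] len 0.1239 axis 1.6489 jawyaw 0.0781
centre [0.599 0.326 0.05 ] len 0.1169 axis 1.7533 jawyaw 0.1825
[array([ 0.0038,  0.2508, -0.0113]), array([ 0.002 ,  0.0499, -0.0039])]
```

```bash
python3 -m pendant '{"translation":[[0.004,0.06,-0.011],[0.004,0.14,-0.011],[0.004,0.22,-0.011],[0.004,0.248,-0.011],[0.004,0.248,-0.011],[0.004,0.248,-0.011]],"rot":[[0.002,0.051,-0.004],[0.002,0.051,-0.004],[0.002,0.051,-0.004],[0.002,0.051,-0.004],[0.002,0.051,-0.004],[0.002,0.051,-0.004]]}' 1 40; python3 -m pendant '{"translation":[[0,0.002,0],[0,0.002,0],[0,0.002,0],[0,0.002,0],[0,0.002,0],[0,0.002,0],[0,0.002,0],[0,0.002,0]],"rot":[[0,0,0],[0,0,0],[0,0,0],[0,0,0],[0,0,0],[0,0,0],[0,0,0],[0,0,0]]}' 0 40
```

```text
time_s: 18.0
ee_pos: [0.4787, 0.3051, 0.0424]
eef_rot: [-1.571, 0.001, 0.071]
force: [0.7, 0.5, 0.7]
grip_width: 0.0945
time_s: 18.67
ee_pos: [0.4789, 0.3052, 0.0419]
eef_rot: [-1.571, 0.0, 0.071]
force: [-2.0, -0.4, 6.1]
grip_width: 0.0597
```

```bash
python3 -m pendant '{"translation":[[0,-0.04,0],[0,-0.1,0],[0,-0.17,0],[0,-0.19,0],[0,-0.19,0]],"rot":[[0,0,0],[0,0,0],[0,0,0],[0,0,0],[0,0,0]]}'
python3 - <<'E'
from h import *
o,_=snap("wrist","pics/w11.png")
print(rel([.493,.0055,.125],-.18))
E
```

```text
time_s: 19.08
ee_pos: [0.4799, 0.3058, 0.1396]
eef_rot: [-1.569, -0.004, 0.071]
force: [-0.1, -0.4, -1.0]
grip_width: 0.0599
[array([-0.0147,  0.0241, -0.6001]), array([-0.0003,  0.1598,  0.0006])]
```

View pics/w11.png

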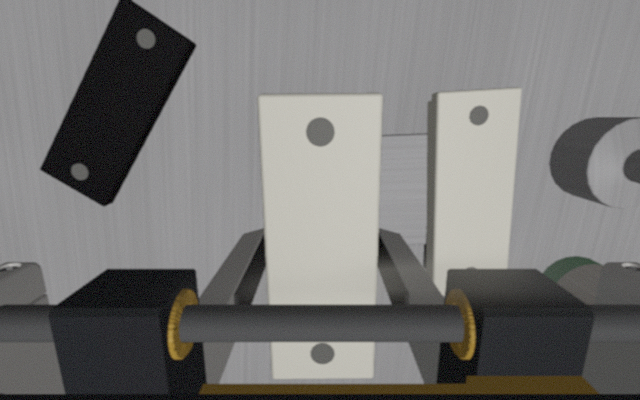

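Board 2 is held level (discs at (320,131), (322,353)). Move to the rest.

```bash
python3 -m pendant '{"translation":[[-0.015,0.01,-0.6],[-0.015,0.01,-0.6],[-0.015,0.01,-0.6],[-0.015,0.01,-0.6],[-0.015,0.01,-0.6],[-0.015,0.01,-0.6],[-0.015,0.01,-0.6],[-0.015,0.02,-0.6]],"rot":[[0,0.16,0],[0,0.16,0],[0,0.16,0],[0,0.16,0],[0,0.16,0],[0,0.16,0],[0,0.16,0],[0,0.16,0]]}';  python3 - <<'E'
from h import *
print(rel([.493,.0055,.0735],-.18))
E
```

```text
time_s: 19.8
ee_pos: [0.4923, 0.0009, 0.1256]
eef_rot: [-1.571, 0.001, -0.184]
force: [0.1, 0.4, -0.9]
grip_width: 0.0594
[array([-1.000e-04,  1.041e-01,  9.300e-03]), array([ 0.0002, -0.0025, -0.0005])]
```

```bash
python3 -m pendant '{"translation":[[0,0.05,0.004],[0,0.085,0.006],[0,0.102,0.006],[0,0.102,0.006],[0,0.102,0.006]],"rot":[[0,-0.002,0],[0,-0.002,0],[0,-0.002,0],[0,-0.002,0],[0,-0.002,0]]}'; python3 -m pendant '{"translation":[[0,0.003,-0.002],[0,0.005,-0.002],[0,0.005,-0.002]],"rot":[[0,0,0],[0,0,0],[0,0,0]]}'
```

```text
time_s: 20.22
ee_pos: [0.4921, 0.0043, 0.0733]
eef_rot: [-1.571, 0.003, -0.18]
force: [0.3, 0.4, -0.5]
grip_width: 0.0594
time_s: 20.47
ee_pos: [0.4918, 0.0035, 0.0707]
eef_rot: [-1.571, 0.003, -0.18]
force: [0.1, -0.2, -0.8]
grip_width: 0.0592
```

```bash
python3 -m pendant '{"translation":[[0,0.002,0.002],[0,0.003,0.002],[0,0.003,0.002]],"rot":[[0,0,0],[0,0,0],[0,0,0]]}'
```

```text
time_s: 20.72
ee_pos: [0.4922, 0.004, 0.0705]
eef_rot: [-1.572, 0.003, -0.18]
force: [-7.6, -4.7, 17.5]
grip_width: 0.0595
```

Firm contact at 17 N; release and rise.

```bash
python3 -m pendant '{"translation":[[0,0,0],[0,0,0],[0,0,0],[0,0,0]],"rot":[[0,0,0],[0,0,0],[0,0,0],[0,0,0]]}' 1 40;  python3 -m pendant '{"translation":[[0,-0.04,0],[0,-0.12,0],[0,-0.2,0],[0,-0.24,0],[0,-0.24,0]],"rot":[[0,0,0],[0,0,0],[0,0,0],[0,0,0],[0,0,0]]}'
python3 - <<'E'
from h import *
o,_=snap("wrist","pics/w12.png")
print(rel([.6340,-.0045,.185],-.18))
E
```

```text
time_s: 21.05
ee_pos: [0.4922, 0.0041, 0.0704]
eef_rot: [-1.572, 0.003, -0.18]
force: [1.1, 0.1, -0.3]
grip_width: 0.0827
time_s: 21.47
ee_pos: [0.4942, 0.0042, 0.1949]
eef_rot: [-1.571, -0.005, -0.18]
force: [-0.3, -0.0, 0.5]
grip_width: 0.0937
[array([0.2799, 0.0146, 0.033 ]), array([0.0006, 0.0003, 0.0008])]
```

View pics/w12.png

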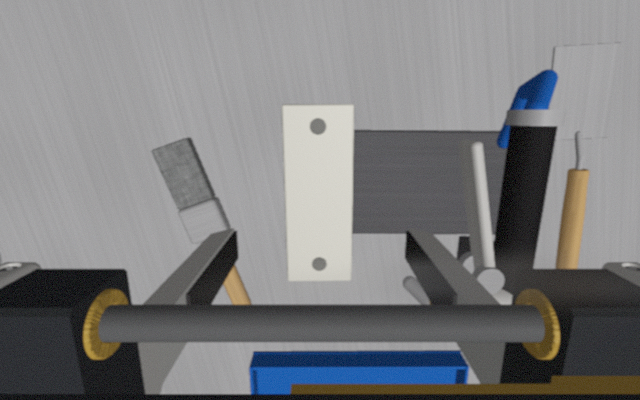

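Board 2 lies squarely on the rest (discs (318,126), (319,264)). Go to the gun.

```bash
python3 -m pendant '{"translation":[[0.28,0.014,0.033],[0.28,0.014,0.033],[0.28,0.014,0.033],[0.28,0.014,0.033],[0.28,0.014,0.033],[0.28,0.014,0.033]],"rot":[[0,0,0],[0,0,0],[0,0,0],[0,0,0],[0,0,0],[0,0,0]]}' 1 40; python3 -m pendant '{"translation":[[0.001,0.05,0],[0.001,0.1,0],[0.001,0.13,0],[0.001,0.13,0],[0.001,0.13,0]],"rot":[[0,0,0],[0,0,0],[0,0,0],[0,0,0],[0,0,0]]}' 1 40
```

```text
time_s: 22.02
ee_pos: [0.6336, -0.0045, 0.1827]
eef_rot: [-1.572, 0.002, -0.18]
force: [0.7, -0.3, -0.1]
grip_width: 0.0937
time_s: 22.43
ee_pos: [0.633, -0.0045, 0.1175]
eef_rot: [-1.572, 0.004, -0.179]
force: [-0.4, 0.0, 0.8]
grip_width: 0.0939
```

```bash
python3 -m pendant '{"translation":[[0.003,-0.005,0],[0.003,-0.005,0],[0.003,-0.005,0],[0.003,-0.005,0],[0.003,-0.005,0],[0.003,-0.005,0],[0.003,-0.005,0],[0.003,-0.005,0]],"rot":[[0,0,0],[0,0,0],[0,0,0],[0,0,0],[0,0,0],[0,0,0],[0,0,0],[0,0,0]]}' 0 40; for i in 1 2 3; do python3 -m pendant '{"translation":[[0,0,0],[0,0,0],[0,0,0],[0,0,0],[0,0,0],[0,0,0],[0,0,0],[0,0,0]],"rot":[[0,0,0],[0,0,0],[0,0,0],[0,0,0],[0,0,0],[0,0,0],[0,0,0],[0,0,0]]}' 0 40; done
```

```text
time_s: 23.1
ee_pos: [0.6334, -0.0036, 0.12]
eef_rot: [-1.571, 0.007, -0.179]
force: [-10.3, 8.4, 4.8]
grip_width: 0.0442
time_s: 23.77
ee_pos: [0.6334, -0.0033, 0.1201]
eef_rot: [-1.571, 0.007, -0.179]
force: [1.5, 4.6, -1.1]
grip_width: 0.0366
time_s: 24.43
ee_pos: [0.6334, -0.0033, 0.12]
eef_rot: [-1.571, 0.007, -0.179]
force: [1.3, 4.1, -1.3]
grip_width: 0.0372
time_s: 25.1
ee_pos: [0.6334, -0.0033, 0.12]
eef_rot: [-1.571, 0.007, -0.179]
force: [0.9, 3.8, -1.4]
grip_width: 0.0369
```

```bash
python3 -m pendant '{"translation":[[0,0,0],[0,0,0],[0,0,0],[0,0,0],[0,0,0],[0,0,0]],"rot":[[0,0,0],[0,0,0],[0,0,0],[0,0,0],[0,0,0],[0,0,0]]}' 0 40; python3 -m pendant '{"translation":[[0,0,0],[0,0,0],[0,0,0],[0,0,0],[0,0,0],[0,0,0],[0,0,0],[0,0,0]],"rot":[[0,0,0],[0,0,0],[0,0,0],[0,0,0],[0,0,0],[0,0,0],[0,0,0],[0,0,0]]}' 1 40;  python3 -m pendant '{"translation":[[0,-0.06,0],[0,-0.13,0],[0,-0.14,0],[0,-0.14,0]],"rot":[[0,0,0],[0,0,0],[0,0,0],[0,0,0]]}'
python3 - <<'E'
from h import *
print(rel([.492,.0045,.185],-.182))
E
```

```text
time_s: 25.6
ee_pos: [0.6334, -0.0033, 0.12]
eef_rot: [-1.571, 0.007, -0.179]
force: [1.1, 3.3, -2.0]
grip_width: 0.0368
time_s: 26.27
ee_pos: [0.6336, -0.0035, 0.1202]
eef_rot: [-1.571, 0.007, -0.179]
force: [-0.2, 0.1, 0.4]
grip_width: 0.087
time_s: 26.6
ee_pos: [0.635, -0.0036, 0.1931]
eef_rot: [-1.57, 0.002, -0.179]
force: [0.0, -0.4, 0.1]
grip_width: 0.094
[array([-0.2843,  0.0165, -0.0349]), array([-0.0004,  0.0019, -0.001 ])]
```

```bash
python3 -m pendant '{"translation":[[-0.284,0.018,-0.035],[-0.284,0.018,-0.035],[-0.284,0.018,-0.035],[-0.284,0.018,-0.035],[-0.284,0.018,-0.035],[-0.284,0.018,-0.035]],"rot":[[0,0.002,0],[0,0.002,0],[0,0.002,0],[0,0.002,0],[0,0.002,0],[0,0.002,0]]}' 1 40;  python3 - <<'E'
from h import *
o,_=snap("wrist","pics/w13.png")
print(rel([.492,.0045,.0715],-.182,o))
E
```

```text
time_s: 27.1
ee_pos: [0.4919, 0.0045, 0.184]
eef_rot: [-1.57, 0.002, -0.182]
force: [1.7, -0.8, -0.6]
grip_width: 0.0941
[array([ 5.000e-04,  2.249e-01, -1.000e-04]), array([-0.0003, -0.    , -0.001 ])]
```

View pics/w13.png

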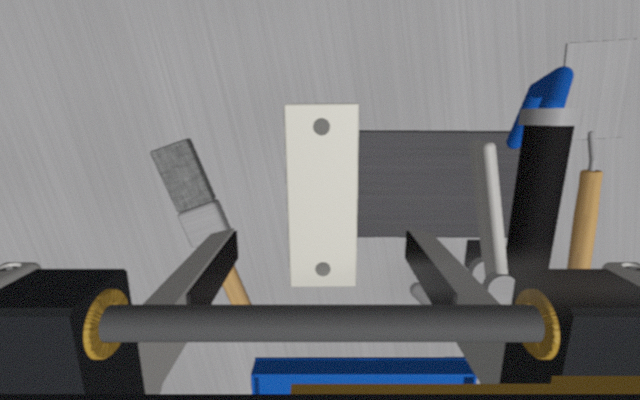

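Trigger free (bar tip at (489,148)), board in place. Pick it up.

```bash
python3 -m pendant '{"translation":[[0,0.08,0],[0,0.16,0],[0,0.226,0],[0,0.226,0],[0,0.226,0],[0,0.226,0]],"rot":[[0,0,0],[0,0,0],[0,0,0],[0,0,0],[0,0,0],[0,0,0]]}' 1 40;  python3 -m pendant '{"translation":[[0,0,0],[0,0,0],[0,0,0],[0,0,0],[0,0,0],[0,0,0],[0,0,0],[0,0,0]],"rot":[[0,0,0],[0,0,0],[0,0,0],[0,0,0],[0,0,0],[0,0,0],[0,0,0],[0,0,0]]}' 0 40; python3 -m pendant '{"translation":[[0,-0.04,0],[0,-0.1,0],[0,-0.16,0],[0,-0.22,0],[0,-0.22,0]],"rot":[[0,0,0],[0,0,0],[0,0,0],[0,0,0],[0,0,0]]}'
python3 - <<'E'
from h import *
snap("top","pics/t14.png"); crop('pics/t14.png','pics/t14c.png',395,155,505,285,4)
print(rel([.484,-.2975,.18],-1.754))
E
```

```text
time_s: 27.65
ee_pos: [0.4938, 0.0044, 0.0725]
eef_rot: [-1.57, -0.0, -0.182]
force: [0.6, 0.2, 0.5]
grip_width: 0.0938
time_s: 28.32
ee_pos: [0.4938, 0.0044, 0.0728]
eef_rot: [-1.57, -0.0, -0.182]
force: [-2.2, 0.4, 6.0]
grip_width: 0.0593
time_s: 28.73
ee_pos: [0.4956, 0.0042, 0.188]
eef_rot: [-1.569, -0.008, -0.182]
force: [-0.2, -0.4, 0.2]
grip_width: 0.0593
[array([ 0.088 ,  0.0099, -0.5975]), array([-0.0032,  1.0007,  0.0019])]
```

View pics/t14c.png

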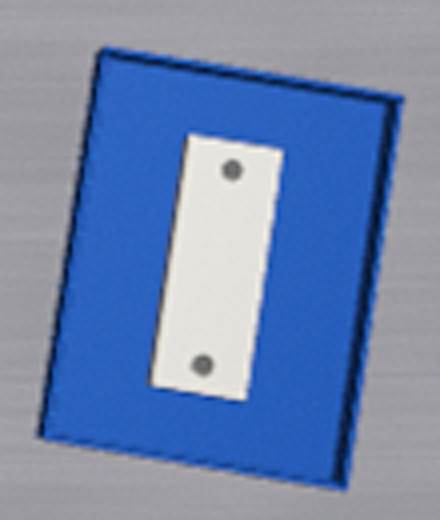

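```bash
python3 -m pendant '{"translation":[[0.088,0,-0.6],[0.088,0,-0.6],[0.088,0,-0.6],[0.088,0,-0.6],[0.088,0,-0.6],[0.088,0,-0.6],[0.088,0,-0.6],[0.088,0,-0.6]],"rot":[[0,0,0],[0,0.1,0],[0,0.5,0],[0,0.5,0],[0,0.5,0],[0,0.5,0],[0,0.5,0],[0,0.5,0]]}' 0 40;python3 - <<'E'
from h import *
print(rel([.484,-.2975,.10],-1.754))
E
```

```text
time_s: 29.45
ee_pos: [0.4823, -0.3033, 0.183]
eef_rot: [-1.567, -0.001, -0.978]
force: [-0.5, 0.3, -1.3]
grip_width: 0.0594
[array([-0.0079,  0.166 ,  0.0087]), array([-2.300e-03,  4.937e-01, -1.000e-04])]
```

```bash
python3 -m pendant '{"translation":[[-0.004,0,0.01],[-0.004,0.03,0.01],[-0.004,0.06,0.01],[-0.004,0.1,0.01],[-0.004,0.16,0.01],[-0.004,0.16,0.01],[-0.004,0.16,0.01],[-0.004,0.16,0.01]],"rot":[[-0.002,0.494,0],[-0.002,0.494,0],[-0.002,0.494,0],[-0.002,0.494,0],[-0.002,0.494,0],[-0.002,0.494,0],[-0.002,0.494,0],[-0.002,0.494,0]]}' 0 40;python3 - <<'E'
from h import *
snap("wrist","pics/w15.png")
print(rel([.484,-.2975,.044],-1.754))
E
```

```text
time_s: 30.12
ee_pos: [0.4851, -0.298, 0.1011]
eef_rot: [-1.573, 0.002, -1.756]
force: [0.6, -0.5, -0.7]
grip_width: 0.0595
[array([-0.0007,  0.1153, -0.0026]), array([ 0.0009,  0.0008, -0.0007])]
```

View pics/w15.png

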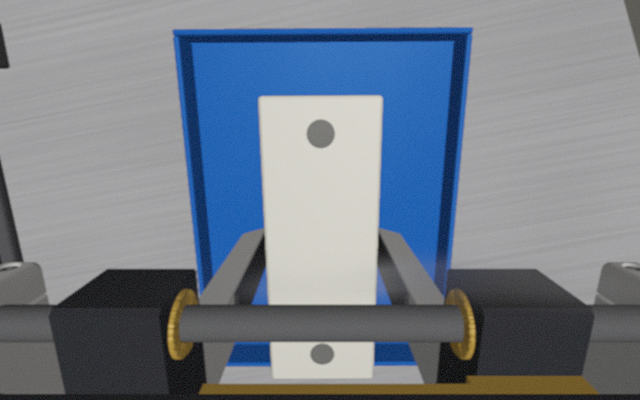

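```bash
python3 -m pendant '{"translation":[[-0.001,0.05,-0.002],[-0.001,0.09,-0.002],[-0.001,0.113,-0.002],[-0.001,0.114,-0.002],[-0.001,0.114,-0.002]],"rot":[[0,0,0],[0,0,0],[0,0,0],[0,0,0],[0,0,0]]}'; python3 -m pendant '{"translation":[[0,0.002,0],[0,0.004,0],[0,0.004,0]],"rot":[[0,0,0],[0,0,0],[0,0,0]]}'
```

```text
time_s: 30.58
ee_pos: [0.4843, -0.2974, 0.0446]
eef_rot: [-1.573, 0.001, -1.752]
force: [0.5, 1.2, -1.3]
grip_width: 0.0595
time_s: 30.83
ee_pos: [0.4846, -0.2975, 0.0433]
eef_rot: [-1.572, 0.001, -1.751]
force: [0.1, -0.1, -0.9]
grip_width: 0.0595
```

```bash
python3 -m pendant '{"translation":[[0,0.002,0],[0,0.004,0],[0,0.004,0]],"rot":[[0,0,0],[0,0,0],[0,0,0]]}'
```

```text
time_s: 31.08
ee_pos: [0.4846, -0.2975, 0.0413]
eef_rot: [-1.572, 0.001, -1.751]
force: [0.8, -0.5, -1.9]
grip_width: 0.0596
```

```bash
python3 -m pendant '{"translation":[[0,0.001,0],[0,0.003,0],[0,0.003,0]],"rot":[[0,0,0],[0,0,0],[0,0,0]]}'
```

```text
time_s: 31.33
ee_pos: [0.4847, -0.2976, 0.0411]
eef_rot: [-1.571, 0.001, -1.752]
force: [-6.2, 3.6, 15.1]
grip_width: 0.0595
```

```bash
python3 -m pendant '{"translation":[[0,0,0],[0,0,0],[0,0,0],[0,0,0]],"rot":[[0,0,0],[0,0,0],[0,0,0],[0,0,0]]}' 1 40;python3 -m pendant '{"translation":[[0,-0.05,0],[0,-0.13,0],[0,-0.21,0],[0,-0.28,0],[0,-0.3,0],[0,-0.3,0]],"rot":[[0,0,0],[0,0,0],[0,0,0],[0,0,0],[0,0,0],[0,0,0]]}'
python3 - <<'E'
from h import *
snap("wrist","pics/w16.png")
print(rel([.50,.05,.2],-.9))
E
```

```text
time_s: 31.67
ee_pos: [0.4847, -0.2976, 0.041]
eef_rot: [-1.571, 0.001, -1.752]
force: [-0.6, -0.7, -0.2]
grip_width: 0.0831
time_s: 32.17
ee_pos: [0.4856, -0.2983, 0.1938]
eef_rot: [-1.567, -0.001, -1.751]
force: [0.5, 0.3, 0.3]
grip_width: 0.0942
[array([-0.6898, -0.0174, -0.0953]), array([-4.000e-04, -5.421e-01, -1.000e-04])]
```

View pics/w16.png

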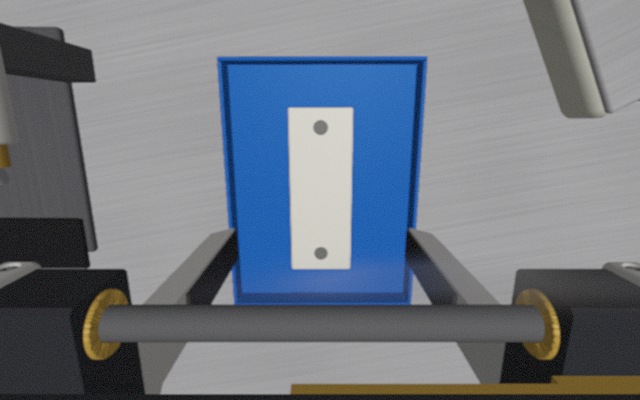

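```bash
python3 -m pendant '{"translation":[[-0.69,-0.02,-0.095],[-0.69,-0.02,-0.095],[-0.69,-0.02,-0.095],[-0.69,-0.02,-0.095],[-0.69,-0.02,-0.095],[-0.69,-0.02,-0.095],[-0.69,-0.02,-0.095],[-0.69,-0.02,-0.095]],"rot":[[0,-0.54,0],[0,-0.54,0],[0,-0.54,0],[0,-0.54,0],[0,-0.54,0],[0,-0.54,0],[0,-0.54,0],[0,-0.54,0]]}' 1 40
python3 - <<'E'
from h import *
print(rel([.592,.322,.185],.14))
E
```

```text
time_s: 32.88
ee_pos: [0.4984, 0.0371, 0.1986]
eef_rot: [-1.573, 0.002, -0.897]
force: [0.2, -0.4, 0.5]
grip_width: 0.0939
[array([-0.3283,  0.0268,  0.502 ]), array([ 5.0e-04, -6.6e-01, -1.8e-03])]
```

```bash
python3 -m pendant '{"translation":[[-0.328,0.027,0.5],[-0.328,0.027,0.5],[-0.328,0.027,0.5],[-0.328,0.027,0.5],[-0.328,0.027,0.5],[-0.328,0.027,0.5],[-0.328,0.027,0.5],[-0.328,0.027,0.5]],"rot":[[0,-0.66,0],[0,-0.66,0],[0,-0.66,0],[0,-0.66,0],[0,-0.66,0],[0,-0.66,0],[0,-0.66,0],[0,-0.66,0]]}' 1 40; python3 -m pendant '{"translation":[[0,0,0],[0,0,0]],"rot":[[0,-0.03,0],[0,-0.03,0]]}'
python3 - <<'E'
from h import *
snap("wrist","pics/w17.png")
E
```

```text
time_s: 33.55
ee_pos: [0.5905, 0.3259, 0.1803]
eef_rot: [-1.571, 0.007, 0.106]
force: [-0.4, -0.3, 0.4]
grip_width: 0.094
time_s: 33.72
ee_pos: [0.5894, 0.3269, 0.1758]
eef_rot: [-1.572, 0.013, 0.158]
force: [-0.3, -0.8, -0.3]
grip_width: 0.0939
```

View pics/w17.png

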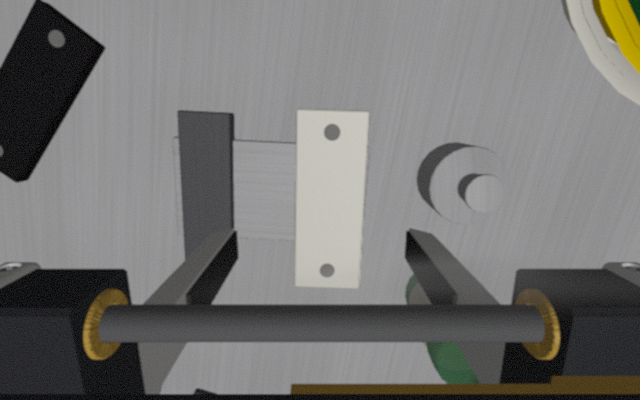

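Run:
```python
from h import *
c=discs("wrist",(331.5,132),(327,270),.05)
print(ray("wrist",(428,185),.04),ray("wrist",(428,185),.0), ray("wrist",(406,290),.1))
print(rel([c[0],c[1],.0575],.14))
```

```text
centre [0.5959 0.322  0.05  ] len 0.1238 axis 1.6994 jawyaw 0.1286
[0.67988795 0.35072018 0.04      ] [0.6932653  0.34465792 0.        ] [0.66199593 0.27739995 0.1       ]
[array([ 0.0139,  0.2386, -0.0095]), array([ 0.001 ,  0.0082, -0.0076])]
```

```bash
python3 -m pendant '{"translation":[[0.013,0.04,-0.009],[0.013,0.12,-0.009],[0.013,0.2,-0.009],[0.013,0.236,-0.009],[0.013,0.236,-0.009],[0.013,0.236,-0.009]],"rot":[[0.001,0.012,-0.008],[0.001,0.012,-0.008],[0.001,0.012,-0.008],[0.001,0.012,-0.008],[0.001,0.012,-0.008],[0.001,0.012,-0.008]]}' 1 40; python3 -m pendant '{"translation":[[0,0.002,0],[0,0.002,0],[0,0.002,0],[0,0.002,0],[0,0.002,0],[0,0.002,0],[0,0.002,0],[0,0.002,0]],"rot":[[0,0,0],[0,0,0],[0,0,0],[0,0,0],[0,0,0],[0,0,0],[0,0,0],[0,0,0]]}' 0 40
```

```text
time_s: 34.27
ee_pos: [0.5952, 0.3213, 0.0583]
eef_rot: [-1.571, 0.001, 0.132]
force: [0.8, -0.9, 0.6]
grip_width: 0.0941
time_s: 34.93
ee_pos: [0.5954, 0.3215, 0.0579]
eef_rot: [-1.571, 0.0, 0.132]
force: [-1.0, -0.3, 4.4]
grip_width: 0.0593
```

```bash
python3 -m pendant '{"translation":[[0,-0.04,0],[0,-0.1,0],[0,-0.17,0],[0,-0.19,0],[0,-0.19,0]],"rot":[[0,0,0],[0,0,0],[0,0,0],[0,0,0],[0,0,0]]}'
python3 - <<'E'
from h import *
o,_=snap("wrist","pics/w18.png")
print(rel([.493,.0055,.13],-.18))
E
```

```text
time_s: 35.35
ee_pos: [0.5964, 0.322, 0.1559]
eef_rot: [-1.57, -0.005, 0.131]
force: [0.2, 0.8, -1.8]
grip_width: 0.0594
[array([-0.2864,  0.0459, -0.5998]), array([-1.000e-04,  1.984e-01,  6.000e-04])]
```

View pics/w18.png

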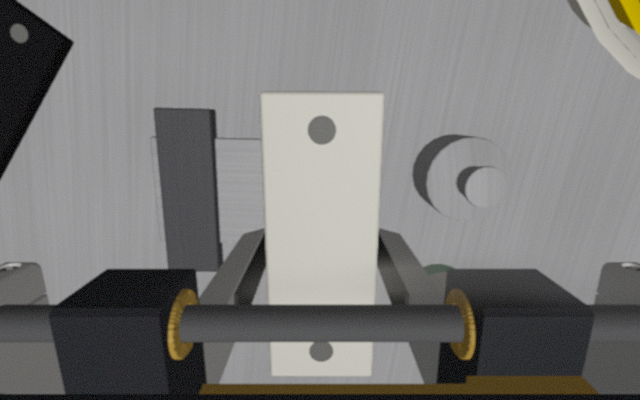

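```bash
python3 -m pendant '{"translation":[[-0.286,0.0,-0.6],[-0.286,0.0,-0.6],[-0.286,0.0,-0.6],[-0.286,0.0,-0.6],[-0.286,0.0,-0.6],[-0.286,0.0,-0.6],[-0.286,0.0,-0.6],[-0.286,0.0,-0.6]],"rot":[[0,0.198,0],[0,0.198,0],[0,0.198,0],[0,0.198,0],[0,0.198,0],[0,0.198,0],[0,0.198,0],[0,0.198,0]]}';  python3 - <<'E'
from h import *
print(rel([.493,.005,.0745],-.18))
E
```

```text
time_s: 36.07
ee_pos: [0.4911, 0.0038, 0.1507]
eef_rot: [-1.571, 0.003, -0.179]
force: [0.7, -0.9, -1.1]
grip_width: 0.0595
[array([0.0038, 0.1524, 0.003 ]), array([ 0.0001,  0.0005, -0.0016])]
```

```bash
python3 -m pendant '{"translation":[[0.002,0.06,0],[0.003,0.11,0],[0.003,0.15,0],[0.003,0.15,0],[0.003,0.15,0]],"rot":[[0,0,-0.001],[0,0,-0.001],[0,0,-0.001],[0,0,-0.001],[0,0,-0.001]]}'; python3 -m pendant '{"translation":[[0,0.002,0],[0,0.004,0],[0,0.004,0]],"rot":[[0,0,0],[0,0,0],[0,0,0]]}'
```

```text
time_s: 36.48
ee_pos: [0.491, 0.0036, 0.0735]
eef_rot: [-1.571, 0.005, -0.179]
force: [0.2, -0.8, -0.9]
grip_width: 0.0598
time_s: 36.73
ee_pos: [0.4908, 0.0037, 0.0714]
eef_rot: [-1.571, 0.006, -0.179]
force: [0.3, 0.4, -1.1]
grip_width: 0.0599
```

```bash
python3 -m pendant '{"translation":[[0.002,0.001,0],[0.003,0.002,0],[0.003,0.002,0]],"rot":[[0,0,-0.003],[0,0,-0.003],[0,0,-0.003]]}'
```

```text
time_s: 36.98
ee_pos: [0.4924, 0.0035, 0.0705]
eef_rot: [-1.571, 0.001, -0.179]
force: [0.0, 0.1, -1.1]
grip_width: 0.0595
```

```bash
python3 -m pendant '{"translation":[[0,0.001,0],[0,0.003,0],[0,0.003,0]],"rot":[[0,0,0],[0,0,0],[0,0,0]]}'
```

```text
time_s: 37.23
ee_pos: [0.4925, 0.0035, 0.0699]
eef_rot: [-1.571, 0.0, -0.179]
force: [-4.5, -0.2, 11.4]
grip_width: 0.0597
```

```bash
python3 -m pendant '{"translation":[[0,0,0],[0,0,0],[0,0,0],[0,0,0]],"rot":[[0,0,0],[0,0,0],[0,0,0],[0,0,0]]}' 1 40;  python3 -m pendant '{"translation":[[0,-0.04,0],[0,-0.12,0],[0,-0.2,0],[0,-0.24,0],[0,-0.24,0]],"rot":[[0,0,0],[0,0,0],[0,0,0],[0,0,0],[0,0,0]]}'
python3 - <<'E'
from h import *
o,_=snap("wrist","pics/w19.png")
print(rel([.6340,-.0045,.185],-.18))
E
```

```text
time_s: 37.57
ee_pos: [0.4925, 0.0035, 0.0698]
eef_rot: [-1.571, 0.0, -0.179]
force: [0.6, -0.1, 1.4]
grip_width: 0.0827
time_s: 37.98
ee_pos: [0.4942, 0.0035, 0.1944]
eef_rot: [-1.57, -0.007, -0.179]
force: [0.2, -0.1, -0.1]
grip_width: 0.0938
[array([0.2796, 0.0143, 0.0344]), array([0.    , 0.0006, 0.0023])]
```

View pics/w19.png

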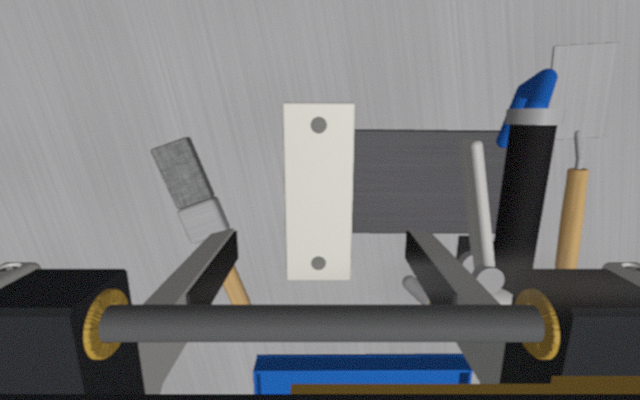

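```bash
python3 -m pendant '{"translation":[[0.28,0.014,0.034],[0.28,0.014,0.034],[0.28,0.014,0.034],[0.28,0.014,0.034],[0.28,0.014,0.034],[0.28,0.014,0.034]],"rot":[[0,0,0.001],[0,0,0.001],[0,0,0.001],[0,0,0.001],[0,0,0.001],[0,0,0.001]]}' 1 40; python3 -m pendant '{"translation":[[0.002,0.05,0],[0.002,0.1,0],[0.002,0.125,0],[0.002,0.125,0],[0.002,0.125,0]],"rot":[[0,0,0],[0,0,0],[0,0,0],[0,0,0],[0,0,0]]}' 1 40
```

```text
time_s: 38.53
ee_pos: [0.6337, -0.0047, 0.1825]
eef_rot: [-1.571, 0.001, -0.179]
force: [-0.7, -0.7, -0.1]
grip_width: 0.0939
time_s: 38.95
ee_pos: [0.6342, -0.0049, 0.1204]
eef_rot: [-1.571, 0.002, -0.179]
force: [0.0, 0.6, 2.0]
grip_width: 0.0939
```

```bash
python3 -m pendant '{"translation":[[0.001,0,0],[0.001,0,0],[0.001,0,0],[0.001,0,0],[0.001,0,0],[0.001,0,0],[0.001,0,0],[0.001,0,0]],"rot":[[0,0,0],[0,0,0],[0,0,0],[0,0,0],[0,0,0],[0,0,0],[0,0,0],[0,0,0]]}' 0 40; for i in 1 2 3 4; do python3 -m pendant '{"translation":[[0,0,0],[0,0,0],[0,0,0],[0,0,0],[0,0,0],[0,0,0],[0,0,0]],"rot":[[0,0,0],[0,0,0],[0,0,0],[0,0,0],[0,0,0],[0,0,0],[0,0,0]]}' 0 40; done
```

```text
time_s: 39.62
ee_pos: [0.6336, -0.0038, 0.1204]
eef_rot: [-1.57, 0.005, -0.179]
force: [-11.4, 7.0, 5.0]
grip_width: 0.0443
time_s: 40.2
ee_pos: [0.6334, -0.0035, 0.1205]
eef_rot: [-1.57, 0.006, -0.179]
force: [-3.2, 5.0, 0.6]
grip_width: 0.037
time_s: 40.78
ee_pos: [0.6334, -0.0035, 0.1205]
eef_rot: [-1.57, 0.006, -0.179]
force: [-1.4, 3.3, 0.5]
grip_width: 0.0366
time_s: 41.37
ee_pos: [0.6334, -0.0035, 0.1205]
eef_rot: [-1.57, 0.006, -0.179]
force: [-0.7, 3.8, 1.2]
grip_width: 0.037
time_s: 41.95
ee_pos: [0.6334, -0.0035, 0.1205]
eef_rot: [-1.57, 0.006, -0.179]
force: [-1.2, 3.1, -0.3]
grip_width: 0.0371
```

```bash
python3 -m pendant '{"translation":[[0,0,0],[0,0,0],[0,0,0]],"rot":[[0,0,0],[0,0,0],[0,0,0]]}' 0 40; python3 -m pendant '{"translation":[[0,0,0],[0,0,0],[0,0,0],[0,0,0],[0,0,0],[0,0,0],[0,0,0],[0,0,0]],"rot":[[0,0,0],[0,0,0],[0,0,0],[0,0,0],[0,0,0],[0,0,0],[0,0,0],[0,0,0]]}' 1 40;  python3 -m pendant '{"translation":[[0,-0.06,0],[0,-0.13,0],[0,-0.14,0],[0,-0.14,0]],"rot":[[0,0,0],[0,0,0],[0,0,0],[0,0,0]]}'
python3 - <<'E'
from h import *
print(rel([.492,.004,.185],-.181))
E
```

```text
time_s: 42.2
ee_pos: [0.6334, -0.0035, 0.1205]
eef_rot: [-1.57, 0.006, -0.179]
force: [-1.5, 2.4, 0.0]
grip_width: 0.0369
time_s: 42.87
ee_pos: [0.6337, -0.0037, 0.1207]
eef_rot: [-1.57, 0.005, -0.179]
force: [-0.3, -0.4, 0.2]
grip_width: 0.087
time_s: 43.2
ee_pos: [0.6351, -0.0038, 0.1935]
eef_rot: [-1.569, -0.0, -0.179]
force: [-0.6, -0.2, 0.1]
grip_width: 0.094
[array([-0.2845,  0.017 , -0.0355]), array([-0.001 ,  0.0015,  0.0001])]
```

```bash
python3 -m pendant '{"translation":[[-0.284,0.018,-0.035],[-0.284,0.018,-0.035],[-0.284,0.018,-0.035],[-0.284,0.018,-0.035],[-0.284,0.018,-0.035],[-0.284,0.018,-0.035]],"rot":[[0,0.001,0],[0,0.001,0],[0,0.001,0],[0,0.001,0],[0,0.001,0],[0,0.001,0]]}' 1 40;  python3 - <<'E'
from h import *
o,_=snap("wrist","pics/w20.png")
print(rel([.492,.004,.0715],-.182,o))
E
```

```text
time_s: 43.7
ee_pos: [0.492, 0.0042, 0.1842]
eef_rot: [-1.569, -0.0, -0.18]
force: [1.2, -0.1, 0.8]
grip_width: 0.094
[array([-0.    ,  0.2253, -0.0008]), array([-0.001 ,  0.0011,  0.0001])]
```

View pics/w20.png

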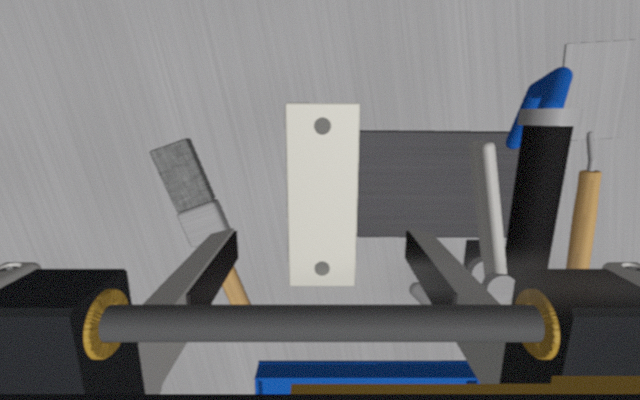

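Board 3 is still in place and the trigger is free. Pick up and check the tray.

```bash
python3 -m pendant '{"translation":[[0,0.08,0],[0,0.16,0],[0,0.226,0],[0,0.226,0],[0,0.226,0],[0,0.226,0]],"rot":[[-0.001,0.001,0],[-0.001,0.001,0],[-0.001,0.001,0],[-0.001,0.001,0],[-0.001,0.001,0],[-0.001,0.001,0]]}' 1 40;  python3 -m pendant '{"translation":[[0,0,0],[0,0,0],[0,0,0],[0,0,0],[0,0,0],[0,0,0],[0,0,0],[0,0,0]],"rot":[[0,0,0],[0,0,0],[0,0,0],[0,0,0],[0,0,0],[0,0,0],[0,0,0],[0,0,0]]}' 0 40; python3 -m pendant '{"translation":[[0,-0.04,0],[0,-0.1,0],[0,-0.16,0],[0,-0.22,0],[0,-0.22,0]],"rot":[[0,0,0],[0,0,0],[0,0,0],[0,0,0],[0,0,0]]}'
python3 - <<'E'
from h import *
snap("top","pics/t21.png"); crop('pics/t21.png','pics/t21c.png',395,155,505,285,4)
print(rel([.484,-.2975,.18],-1.754))
E
```

```text
time_s: 44.25
ee_pos: [0.4942, 0.0042, 0.0727]
eef_rot: [-1.571, -0.002, -0.182]
force: [0.3, 0.4, 0.0]
grip_width: 0.0941
time_s: 44.92
ee_pos: [0.4942, 0.0042, 0.073]
eef_rot: [-1.571, -0.002, -0.182]
force: [-1.7, 0.0, 5.6]
grip_width: 0.0597
time_s: 45.33
ee_pos: [0.4958, 0.0042, 0.1882]
eef_rot: [-1.57, -0.01, -0.182]
force: [0.4, -0.1, 0.3]
grip_width: 0.0597
[array([ 0.0875,  0.0108, -0.5974]), array([-0.0039,  1.0009,  0.0031])]
```

View pics/t21c.png

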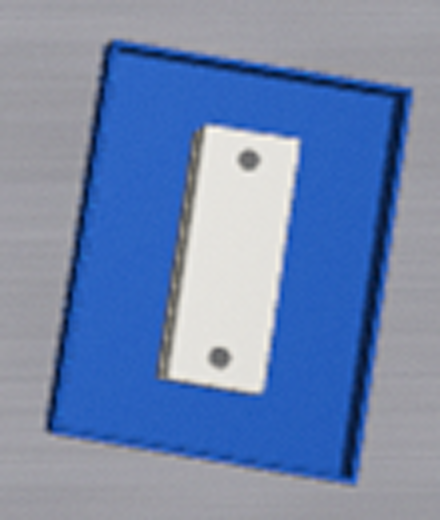

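Run:
```python
from h import *
def w(pts,x0,y0,s,z): 
    return np.array([ray("top",((u+.5)/s-.5+x0,(v+.5)/s-.5+y0),z) for u,v in pts])
P=w([(110,41),(412,90),(354,485),(48,432)],395,155,4,.028);print(P.mean(0))
b=(P[3]+P[2]-P[0]-P[1]);print(np.degrees(np.arctan2(b[1],b[0])))
D=w([(249,159),(219,357)],395,155,4,.034);d=D[0]-D[1];print(D.mean(0),np.linalg.norm(d),np.arctan2(d[1],d[0])-np.pi/2)
D=w([(232,170),(202,365)],395,155,4,.019);print(D.mean(0))
```

```text
[ 0.48746588 -0.3027576   0.028     ]
169.55747442590797
[ 0.48899113 -0.30309496  0.034     ] 0.12405705168367091 -1.7519976083403281
[ 0.48372824 -0.29645406  0.019     ]
```

```bash
python3 -m pendant '{"translation":[[0.08,0,-0.608],[0.08,0,-0.608],[0.08,0,-0.608],[0.08,0,-0.608],[0.08,0,-0.608],[0.08,0,-0.608],[0.08,0,-0.608],[0.08,0,-0.608]],"rot":[[0,0,0],[0,0.1,0],[0,0.5,0],[0,0.5,0],[0,0.5,0],[0,0.5,0],[0,0.5,0],[0,0.5,0]]}' 0 40;python3 - <<'E'
from h import *
print(rel([.488,-.303,.11],-1.753))
E
```

```text
time_s: 46.05
ee_pos: [0.4779, -0.3062, 0.1834]
eef_rot: [-1.567, -0.003, -0.978]
force: [-0.5, 0.5, -2.4]
grip_width: 0.0595
[array([0.0055, 0.1469, 0.0197]), array([-0.0033,  0.4935,  0.0006])]
```

```bash
python3 -m pendant '{"translation":[[0.006,0,0.02],[0.006,0.03,0.02],[0.006,0.06,0.02],[0.006,0.1,0.02],[0.006,0.147,0.02],[0.006,0.147,0.02],[0.006,0.147,0.02],[0.006,0.147,0.02]],"rot":[[-0.003,0.494,0],[-0.003,0.494,0],[-0.003,0.494,0],[-0.003,0.494,0],[-0.003,0.494,0],[-0.003,0.494,0],[-0.003,0.494,0],[-0.003,0.494,0]]}' 0 40;python3 - <<'E'
from h import *
snap("wrist","pics/w22.png")
print(rel([.488,-.303,.0585],-1.753))
E
```

```text
time_s: 46.72
ee_pos: [0.4877, -0.3025, 0.1081]
eef_rot: [-1.573, 0.001, -1.755]
force: [-0.7, 0.3, -1.6]
grip_width: 0.0595
[array([0.0007, 0.1003, 0.0005]), array([ 0.0007,  0.0006, -0.0001])]
```

View pics/w22.png

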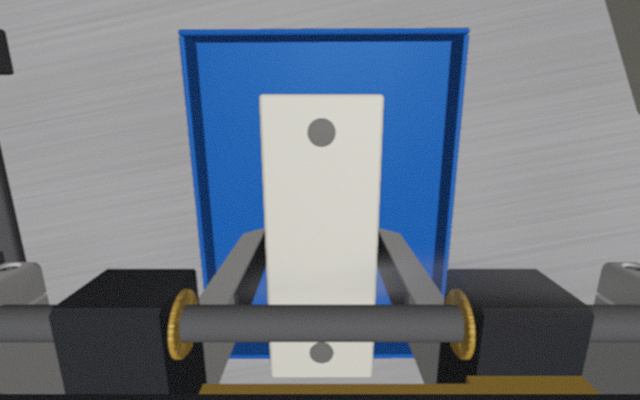

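Centred over the tray again. Lower.

```bash
python3 -m pendant '{"translation":[[0,0.05,0],[0,0.08,0],[0,0.099,0],[0,0.1,0],[0,0.1,0]],"rot":[[0,0,0],[0,0,0],[0,0,0],[0,0,0],[0,0,0]]}'; python3 -m pendant '{"translation":[[0,0.002,0],[0,0.004,0],[0,0.004,0]],"rot":[[0,0,0],[0,0,0],[0,0,0]]}'
```

```text
time_s: 47.18
ee_pos: [0.4878, -0.3025, 0.0584]
eef_rot: [-1.572, 0.0, -1.751]
force: [-0.9, 0.6, -1.0]
grip_width: 0.0596
time_s: 47.43
ee_pos: [0.4879, -0.3026, 0.0566]
eef_rot: [-1.572, 0.0, -1.751]
force: [0.1, 0.3, -0.5]
grip_width: 0.0595
```

```bash
python3 -m pendant '{"translation":[[0,0.001,0],[0,0.002,0],[0,0.002,0]],"rot":[[0,0,0],[0,0,0],[0,0,0]]}'
```

```text
time_s: 47.68
ee_pos: [0.488, -0.3026, 0.0562]
eef_rot: [-1.571, -0.0, -1.751]
force: [-0.9, 1.3, 3.8]
grip_width: 0.0594
```

Touching (force rose to +4 N). Release and rise.

```bash
python3 -m pendant '{"translation":[[0,0,0],[0,0,0],[0,0,0],[0,0,0]],"rot":[[0,0,0],[0,0,0],[0,0,0],[0,0,0]]}' 1 40;python3 -m pendant '{"translation":[[0,-0.05,0],[0,-0.13,0],[0,-0.21,0],[0,-0.28,0],[0,-0.28,0],[0,-0.28,0]],"rot":[[0,0,0],[0,0,0],[0,0,0],[0,0,0],[0,0,0],[0,0,0]]}'
python3 - <<'E'
from h import *
snap("wrist","pics/w23.png")
print(rel([.50,.05,.2],-.9))
E
```

```text
time_s: 48.02
ee_pos: [0.488, -0.3027, 0.0562]
eef_rot: [-1.571, -0.0, -1.751]
force: [0.0, 0.0, -0.1]
grip_width: 0.0831
time_s: 48.52
ee_pos: [0.4886, -0.303, 0.1979]
eef_rot: [-1.568, -0.002, -1.75]
force: [-0.2, -0.2, -1.3]
grip_width: 0.0937
[array([-0.6982, -0.0082, -0.1025]), array([ 3.000e-04, -5.414e-01,  0.000e+00])]
```

View pics/w23.png

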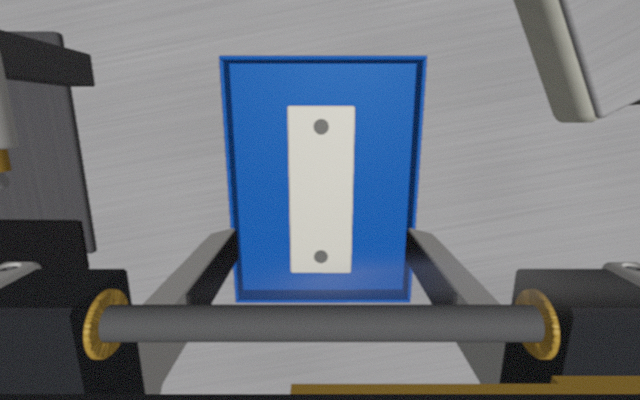

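Three boards stacked squarely. On to the last one.

```bash
python3 -m pendant '{"translation":[[-0.698,-0.01,-0.1],[-0.698,-0.01,-0.1],[-0.698,-0.01,-0.1],[-0.698,-0.01,-0.1],[-0.698,-0.01,-0.1],[-0.698,-0.01,-0.1],[-0.698,-0.01,-0.1],[-0.698,-0.01,-0.1]],"rot":[[0,-0.54,0],[0,-0.54,0],[0,-0.54,0],[0,-0.54,0],[0,-0.54,0],[0,-0.54,0],[0,-0.54,0],[0,-0.54,0]]}' 1 40
python3 - <<'E'
from h import *
print(rel([.592,.322,.185],.14))
E
```

```text
time_s: 49.23
ee_pos: [0.4995, 0.0324, 0.1991]
eef_rot: [-1.573, 0.002, -0.896]
force: [0.7, -0.2, 0.7]
grip_width: 0.0942
[array([-0.3365,  0.0275,  0.5065]), array([ 0.0008, -0.6594, -0.0019])]
```

```bash
python3 -m pendant '{"translation":[[-0.336,0.02,0.506],[-0.336,0.02,0.506],[-0.336,0.02,0.506],[-0.336,0.02,0.506],[-0.336,0.02,0.506],[-0.336,0.02,0.506],[-0.336,0.02,0.506],[-0.336,0.02,0.506]],"rot":[[0,-0.66,0],[0,-0.66,0],[0,-0.66,0],[0,-0.66,0],[0,-0.66,0],[0,-0.66,0],[0,-0.66,0],[0,-0.66,0]]}' 1 40; python3 -m pendant '{"translation":[[0,0,0],[0,0,0]],"rot":[[0,0,0],[0,0,0]]}'
python3 - <<'E'
from h import *
snap("wrist","pics/w24.png")
E
```

```text
time_s: 49.9
ee_pos: [0.5914, 0.326, 0.1853]
eef_rot: [-1.571, 0.007, 0.107]
force: [-0.5, -0.2, -0.0]
grip_width: 0.0936
time_s: 50.07
ee_pos: [0.5904, 0.3263, 0.1823]
eef_rot: [-1.573, 0.011, 0.105]
force: [-0.5, 0.3, -0.7]
grip_width: 0.0942
```

View pics/w24.png

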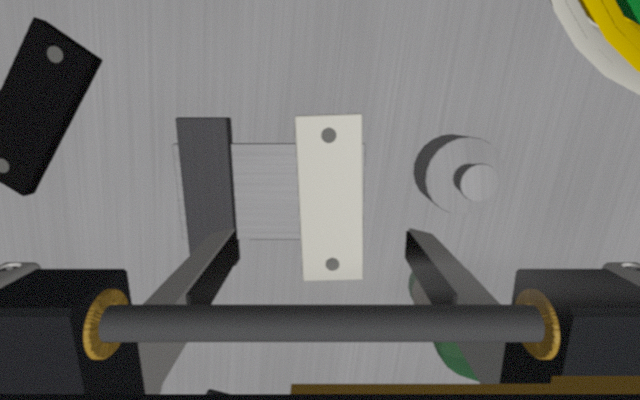

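Run:
```python
from h import *
c=discs("wrist",(328.5,134.5),(332.5,264.5),.035)
print(rel([c[0],c[1],.0415],.134), rel([c[0],c[1],.0415],.14))
```

```text
centre [0.5991 0.3173 0.035 ] len 0.1251 axis 1.7118 jawyaw 0.141
[array([ 0.0177,  0.2835, -0.017 ]), array([ 0.001 , -0.0198, -0.0061])] [array([ 0.0177,  0.2835, -0.017 ]), array([ 0.001 , -0.0236, -0.0061])]
```

```bash
python3 -m pendant '{"translation":[[0.017,0.04,-0.017],[0.017,0.12,-0.017],[0.017,0.2,-0.017],[0.017,0.26,-0.017],[0.017,0.282,-0.017],[0.017,0.282,-0.017],[0.017,0.282,-0.017]],"rot":[[0.001,-0.023,-0.006],[0.001,-0.023,-0.006],[0.001,-0.023,-0.006],[0.001,-0.023,-0.006],[0.001,-0.023,-0.006],[0.001,-0.023,-0.006],[0.001,-0.023,-0.006]]}' 1 40; python3 -m pendant '{"translation":[[0,0,0],[0,0,0],[0,0,0],[0,0,0],[0,0,0],[0,0,0],[0,0,0],[0,0,0]],"rot":[[0,0,0],[0,0,0],[0,0,0],[0,0,0],[0,0,0],[0,0,0],[0,0,0],[0,0,0]]}' 0 40
```

```text
time_s: 50.7
ee_pos: [0.5994, 0.3167, 0.0438]
eef_rot: [-1.57, -0.001, 0.137]
force: [0.2, 0.7, 0.6]
grip_width: 0.0939
time_s: 51.37
ee_pos: [0.5994, 0.3168, 0.0442]
eef_rot: [-1.57, -0.001, 0.137]
force: [-1.9, 0.4, 4.5]
grip_width: 0.0593
```

```bash
python3 -m pendant '{"translation":[[0,-0.04,0],[0,-0.1,0],[0,-0.17,0],[0,-0.22,0],[0,-0.22,0]],"rot":[[0,0,0],[0,0,0],[0,0,0],[0,0,0],[0,0,0]]}'
python3 - <<'E'
from h import *
o,_=snap("wrist","pics/w25.png")
print(rel([.493,.0055,.15],-.18))
E
```

```text
time_s: 51.78
ee_pos: [0.601, 0.3176, 0.1602]
eef_rot: [-1.568, -0.009, 0.137]
force: [0.3, 0.7, -0.8]
grip_width: 0.0593
[array([-0.2973,  0.0109, -0.5883]), array([-0.0017,  0.2016,  0.0035])]
```

View pics/w25.png

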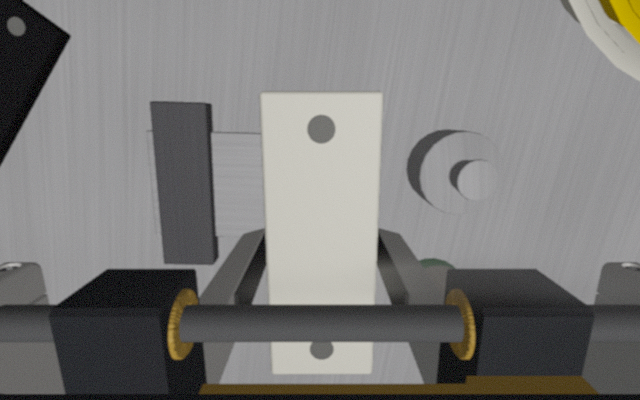

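Board 4 held level. To the rest.

```bash
python3 -m pendant '{"translation":[[-0.297,0.0,-0.59],[-0.297,0.0,-0.59],[-0.297,0.0,-0.59],[-0.297,0.0,-0.59],[-0.297,0.0,-0.59],[-0.297,0.01,-0.59],[-0.297,0.01,-0.59],[-0.297,0.01,-0.59]],"rot":[[0,0.2,0.003],[0,0.2,0.003],[0,0.2,0.003],[0,0.2,0.003],[0,0.2,0.003],[0,0.2,0.003],[0,0.2,0.003],[0,0.2,0.003]]}';  python3 - <<'E'
from h import *
print(rel([.493,.005,.0755],-.18))
E
```

```text
time_s: 52.5
ee_pos: [0.4913, 0.0029, 0.1487]
eef_rot: [-1.568, 0.002, -0.178]
force: [0.2, -0.4, -2.0]
grip_width: 0.0596
[array([0.0029, 0.1465, 0.0044]), array([-0.0015,  0.0015, -0.0015])]
```

```bash
python3 -m pendant '{"translation":[[0.003,0.06,0.004],[0.004,0.11,0.004],[0.004,0.145,0.004],[0.004,0.145,0.004],[0.004,0.145,0.004]],"rot":[[-0.001,0.001,-0.002],[-0.001,0.001,-0.002],[-0.001,0.001,-0.002],[-0.001,0.001,-0.002],[-0.001,0.001,-0.002]]}'; python3 -m pendant '{"translation":[[0,0.001,0],[0,0.002,0],[0,0.002,0]],"rot":[[0,0,0],[0,0,0],[0,0,0]]}'
```

```text
time_s: 52.92
ee_pos: [0.4924, 0.0047, 0.0744]
eef_rot: [-1.57, 0.003, -0.179]
force: [0.2, 0.9, -0.5]
grip_width: 0.0593
time_s: 53.17
ee_pos: [0.4923, 0.0048, 0.0734]
eef_rot: [-1.57, 0.003, -0.179]
force: [-0.3, 0.2, -1.1]
grip_width: 0.0595
```

```bash
python3 -m pendant '{"translation":[[0,0.001,0],[0,0.002,0],[0,0.002,0]],"rot":[[0,0,0],[0,0,0],[0,0,0]]}'
```

```text
time_s: 53.42
ee_pos: [0.4923, 0.0049, 0.0725]
eef_rot: [-1.57, 0.003, -0.179]
force: [-0.6, 0.3, -1.9]
grip_width: 0.0596
```

```bash
python3 -m pendant '{"translation":[[0,0.001,0],[0,0.003,0],[0,0.003,0]],"rot":[[0,0,-0.001],[0,0,-0.001],[0,0,-0.001]]}'
```

```text
time_s: 53.67
ee_pos: [0.4924, 0.0049, 0.0711]
eef_rot: [-1.57, 0.001, -0.179]
force: [0.3, -0.2, -0.1]
grip_width: 0.0593
```

```bash
python3 -m pendant '{"translation":[[0,0.001,0],[0,0.002,0],[0,0.002,0]],"rot":[[0,0,0],[0,0,0],[0,0,0]]}'
```

```text
time_s: 53.92
ee_pos: [0.4924, 0.0049, 0.071]
eef_rot: [-1.57, 0.001, -0.179]
force: [-6.4, 0.5, 14.9]
grip_width: 0.0597
```

```bash
python3 -m pendant '{"translation":[[0,0,0],[0,0,0],[0,0,0],[0,0,0]],"rot":[[0,0,0],[0,0,0],[0,0,0],[0,0,0]]}' 1 40;  python3 -m pendant '{"translation":[[0,-0.04,0],[0,-0.12,0],[0,-0.2,0],[0,-0.24,0],[0,-0.24,0]],"rot":[[0,0,0],[0,0,0],[0,0,0],[0,0,0],[0,0,0]]}'
python3 - <<'E'
from h import *
o,_=snap("wrist","pics/w26.png")
print(rel([.6345,-.0047,.185],-.18))
E
```

```text
time_s: 54.25
ee_pos: [0.4924, 0.0049, 0.0709]
eef_rot: [-1.57, 0.001, -0.179]
force: [0.4, -0.2, 0.2]
grip_width: 0.0831
time_s: 54.67
ee_pos: [0.4942, 0.0047, 0.1954]
eef_rot: [-1.57, -0.006, -0.179]
force: [0.7, -0.4, -0.4]
grip_width: 0.094
[array([0.2812, 0.0163, 0.0317]), array([-0.0005,  0.0006,  0.002 ])]
```

View pics/w26.png

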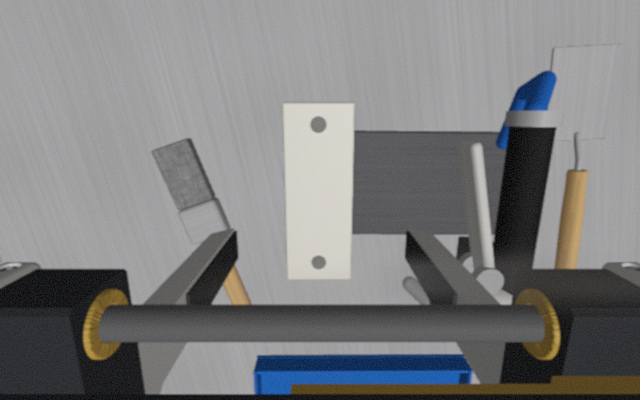

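Board 4 lies squarely on the rest. Gun.

```bash
python3 -m pendant '{"translation":[[0.281,0.014,0.032],[0.281,0.014,0.032],[0.281,0.014,0.032],[0.281,0.014,0.032],[0.281,0.014,0.032],[0.281,0.014,0.032]],"rot":[[0,0,0.001],[0,0,0.001],[0,0,0.001],[0,0,0.001],[0,0,0.001],[0,0,0.001]]}' 1 40; python3 -m pendant '{"translation":[[0.001,0.05,0],[0.001,0.1,0],[0.001,0.125,0],[0.001,0.125,0],[0.001,0.125,0]],"rot":[[0,0,0],[0,0,0],[0,0,0],[0,0,0],[0,0,0]]}' 1 40
```

```text
time_s: 55.22
ee_pos: [0.634, -0.0045, 0.1835]
eef_rot: [-1.57, 0.002, -0.179]
force: [0.2, 0.0, 0.3]
grip_width: 0.094
time_s: 55.63
ee_pos: [0.6339, -0.0045, 0.1213]
eef_rot: [-1.57, 0.003, -0.179]
force: [0.6, -0.2, 0.5]
grip_width: 0.094
```

```bash
python3 -m pendant '{"translation":[[0.001,0.001,0],[0.001,0.001,0],[0.001,0.001,0],[0.001,0.001,0],[0.001,0.001,0],[0.001,0.001,0],[0.001,0.001,0],[0.001,0.001,0]],"rot":[[0,0,0],[0,0,0],[0,0,0],[0,0,0],[0,0,0],[0,0,0],[0,0,0],[0,0,0]]}' 0 40; for i in 1 2 3 4; do python3 -m pendant '{"translation":[[0,0,0],[0,0,0],[0,0,0],[0,0,0],[0,0,0],[0,0,0],[0,0,0],[0,0,0]],"rot":[[0,0,0],[0,0,0],[0,0,0],[0,0,0],[0,0,0],[0,0,0],[0,0,0],[0,0,0]]}' 0 40; done
```

```text
time_s: 56.3
ee_pos: [0.6333, -0.0035, 0.1209]
eef_rot: [-1.569, 0.006, -0.179]
force: [-9.5, 9.9, 5.4]
grip_width: 0.0442
time_s: 56.97
ee_pos: [0.6334, -0.0032, 0.1209]
eef_rot: [-1.569, 0.006, -0.179]
force: [2.2, 4.8, -2.6]
grip_width: 0.0369
time_s: 57.63
ee_pos: [0.6334, -0.0032, 0.1209]
eef_rot: [-1.569, 0.006, -0.179]
force: [2.4, 4.2, -2.8]
grip_width: 0.037
time_s: 58.3
ee_pos: [0.6334, -0.0032, 0.1209]
eef_rot: [-1.569, 0.006, -0.179]
force: [2.4, 3.7, -1.6]
grip_width: 0.037
time_s: 58.97
ee_pos: [0.6335, -0.0032, 0.1209]
eef_rot: [-1.569, 0.006, -0.179]
force: [2.7, 2.8, -2.3]
grip_width: 0.0371
```

```bash
python3 -m pendant '{"translation":[[0,0,0],[0,0,0],[0,0,0],[0,0,0],[0,0,0],[0,0,0],[0,0,0],[0,0,0]],"rot":[[0,0,0],[0,0,0],[0,0,0],[0,0,0],[0,0,0],[0,0,0],[0,0,0],[0,0,0]]}' 1 40;  python3 -m pendant '{"translation":[[0,-0.06,0],[0,-0.13,0],[0,-0.14,0],[0,-0.14,0]],"rot":[[0,0,0],[0,0,0],[0,0,0],[0,0,0]]}'
python3 - <<'E'
from h import *
print(rel([.492,.005,.185],-.181))
E
```

```text
time_s: 59.63
ee_pos: [0.6336, -0.0033, 0.1211]
eef_rot: [-1.569, 0.005, -0.179]
force: [-0.9, -0.6, -0.4]
grip_width: 0.0869
time_s: 59.97
ee_pos: [0.6349, -0.0036, 0.1939]
eef_rot: [-1.568, 0.0, -0.179]
force: [-0.2, 0.4, 0.7]
grip_width: 0.0943
[array([-0.2843,  0.0179, -0.0339]), array([-0.0016,  0.0016, -0.0002])]
```

```bash
python3 -m pendant '{"translation":[[-0.284,0.018,-0.034],[-0.284,0.018,-0.034],[-0.284,0.018,-0.034],[-0.284,0.018,-0.034],[-0.284,0.018,-0.034],[-0.284,0.018,-0.034]],"rot":[[-0.001,0.001,0],[-0.001,0.001,0],[-0.001,0.001,0],[-0.001,0.001,0],[-0.001,0.001,0],[-0.001,0.001,0]]}' 1 40;  python3 - <<'E'
from h import *
o,_=snap("wrist","pics/w27.png")
print(rel([.492,.005,.0715],-.182,o))
E
```

```text
time_s: 60.47
ee_pos: [0.4918, 0.005, 0.1847]
eef_rot: [-1.57, 0.0, -0.18]
force: [-0.6, -0.6, 0.6]
grip_width: 0.0937
[array([ 4.000e-04,  2.263e-01, -1.000e-04]), array([-0.0005,  0.0013, -0.0002])]
```

View pics/w27.png

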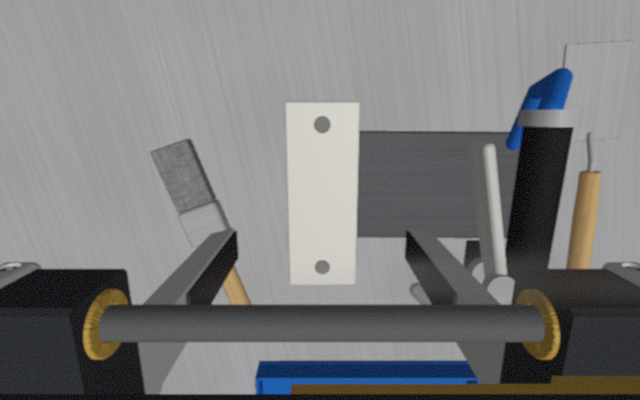

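Board still on the rest, trigger free. Pick up.

```bash
python3 -m pendant '{"translation":[[0,0.08,0],[0,0.16,0],[0,0.227,0],[0,0.227,0],[0,0.227,0],[0,0.227,0]],"rot":[[0,0.001,0],[0,0.001,0],[0,0.001,0],[0,0.001,0],[0,0.001,0],[0,0.001,0]]}' 1 40;  python3 -m pendant '{"translation":[[0,0,0],[0,0,0],[0,0,0],[0,0,0],[0,0,0],[0,0,0],[0,0,0],[0,0,0]],"rot":[[0,0,0],[0,0,0],[0,0,0],[0,0,0],[0,0,0],[0,0,0],[0,0,0],[0,0,0]]}' 0 40; python3 -m pendant '{"translation":[[0,-0.04,0],[0,-0.1,0],[0,-0.16,0],[0,-0.22,0],[0,-0.22,0]],"rot":[[0,0,0],[0,0,0],[0,0,0],[0,0,0],[0,0,0]]}'
python3 - <<'E'
from h import *
snap("top","pics/t28.png"); crop('pics/t28.png','pics/t28c.png',395,155,505,285,4)
print(rel([.488,-.303,.18],-1.753))
E
```

```text
time_s: 61.02
ee_pos: [0.4939, 0.0049, 0.0727]
eef_rot: [-1.57, -0.001, -0.182]
force: [0.3, 0.2, 0.9]
grip_width: 0.0944
time_s: 61.68
ee_pos: [0.4939, 0.0049, 0.073]
eef_rot: [-1.57, -0.002, -0.182]
force: [-2.2, 0.1, 5.1]
grip_width: 0.0595
time_s: 62.1
ee_pos: [0.4956, 0.0047, 0.1882]
eef_rot: [-1.569, -0.009, -0.182]
force: [0.3, 1.0, 0.2]
grip_width: 0.0597
[array([ 0.0978,  0.0103, -0.6079]), array([-0.004 ,  1.0003,  0.0024])]
```

View pics/t28c.png

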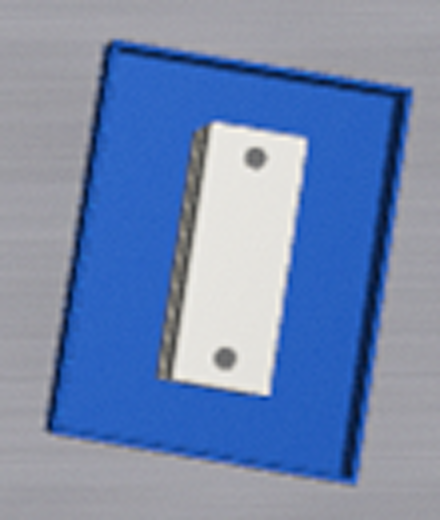

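Tray where it was; stack of three is tidy. Carry over.

```bash
python3 -m pendant '{"translation":[[0.09,0,-0.606],[0.09,0,-0.606],[0.09,0,-0.606],[0.09,0,-0.606],[0.09,0,-0.606],[0.09,0,-0.606],[0.09,0,-0.606],[0.09,0,-0.606]],"rot":[[0,0,0],[0,0.1,0],[0,0.5,0],[0,0.5,0],[0,0.5,0],[0,0.5,0],[0,0.5,0],[0,0.5,0]]}' 0 40;python3 - <<'E'
from h import *
print(rel([.488,-.303,.125],-1.753))
E
```

```text
time_s: 62.82
ee_pos: [0.4829, -0.3056, 0.1831]
eef_rot: [-1.566, -0.002, -0.978]
force: [-0.6, 0.9, -0.6]
grip_width: 0.0593
[array([0.0011, 0.1163, 0.0109]), array([-0.0031,  0.4935, -0.    ])]
```

```bash
python3 -m pendant '{"translation":[[0.001,0,0.012],[0.001,0.03,0.012],[0.001,0.06,0.012],[0.001,0.1,0.012],[0.001,0.116,0.012],[0.001,0.116,0.012],[0.001,0.116,0.012],[0.001,0.116,0.012]],"rot":[[-0.003,0.494,0],[-0.003,0.494,0],[-0.003,0.494,0],[-0.003,0.494,0],[-0.003,0.494,0],[-0.003,0.494,0],[-0.003,0.494,0],[-0.003,0.494,0]]}' 0 40;python3 - <<'E'
from h import *
snap("wrist","pics/w29.png")
print(rel([.488,-.303,.0735],-1.753))
E
```

```text
time_s: 63.48
ee_pos: [0.4879, -0.302, 0.1234]
eef_rot: [-1.573, 0.001, -1.755]
force: [0.4, 0.3, -1.6]
grip_width: 0.0599
[array([0.0018, 0.1005, 0.0004]), array([ 0.0011,  0.0006, -0.0006])]
```

View pics/w29.png

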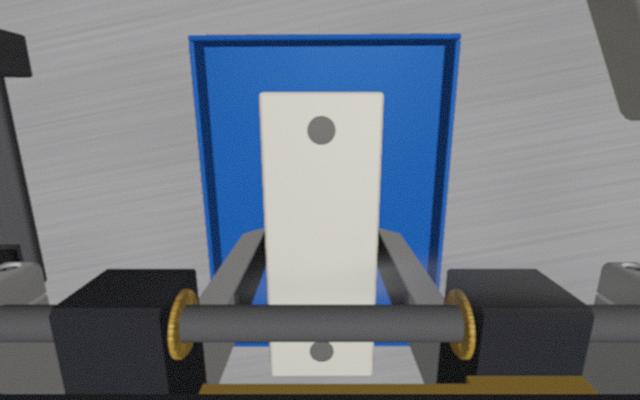

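```bash
python3 -m pendant '{"translation":[[0.001,0.05,0],[0.001,0.08,0],[0.001,0.099,0],[0.001,0.099,0],[0.001,0.099,0]],"rot":[[0,0,0],[0,0,0],[0,0,0],[0,0,0],[0,0,0]]}'; python3 -m pendant '{"translation":[[0,0.002,0],[0,0.004,0],[0,0.004,0]],"rot":[[0,0,0],[0,0,0],[0,0,0]]}'
```

```text
time_s: 63.95
ee_pos: [0.4878, -0.3024, 0.074]
eef_rot: [-1.573, 0.001, -1.751]
force: [-0.2, 0.1, -1.6]
grip_width: 0.0595
time_s: 64.2
ee_pos: [0.4879, -0.3025, 0.0722]
eef_rot: [-1.573, 0.001, -1.75]
force: [-0.6, -0.1, -1.9]
grip_width: 0.0595
```

```bash
python3 -m pendant '{"translation":[[0,0.001,0],[0,0.002,0],[0,0.002,0]],"rot":[[0,0,0],[0,0,0],[0,0,0]]}'
```

```text
time_s: 64.45
ee_pos: [0.4879, -0.3025, 0.0713]
eef_rot: [-1.573, 0.001, -1.75]
force: [0.4, -0.3, -1.3]
grip_width: 0.0597
```

```bash
python3 -m pendant '{"translation":[[0,0.001,0],[0,0.002,0],[0,0.002,0]],"rot":[[0,0,0],[0,0,0],[0,0,0]]}'
```

```text
time_s: 64.7
ee_pos: [0.488, -0.3025, 0.0712]
eef_rot: [-1.572, 0.001, -1.75]
force: [-4.3, 3.2, 8.3]
grip_width: 0.0598
```

```bash
python3 -m pendant '{"translation":[[0,0,0],[0,0,0],[0,0,0],[0,0,0]],"rot":[[0,0,0],[0,0,0],[0,0,0],[0,0,0]]}' 1 40;python3 -m pendant '{"translation":[[0,-0.05,0],[0,-0.13,0],[0,-0.21,0],[0,-0.25,0],[0,-0.25,0],[0,-0.25,0]],"rot":[[0,0,0],[0,0,0],[0,0,0],[0,0,0],[0,0,0],[0,0,0]]}'
python3 - <<'E'
from h import *
snap("wrist","pics/w30.png")
print(rel([.42,-.05,.22],-.9))
E
```

```text
time_s: 65.03
ee_pos: [0.488, -0.3025, 0.0711]
eef_rot: [-1.572, 0.001, -1.75]
force: [0.2, 0.3, -1.1]
grip_width: 0.0828
time_s: 65.53
ee_pos: [0.4884, -0.3028, 0.1968]
eef_rot: [-1.571, 0.0, -1.75]
force: [0.4, 0.2, -0.5]
grip_width: 0.094
[array([-0.4727, -0.0482, -0.224 ]), array([ 0.001 , -0.5414, -0.0013])]
```

View pics/w30.png

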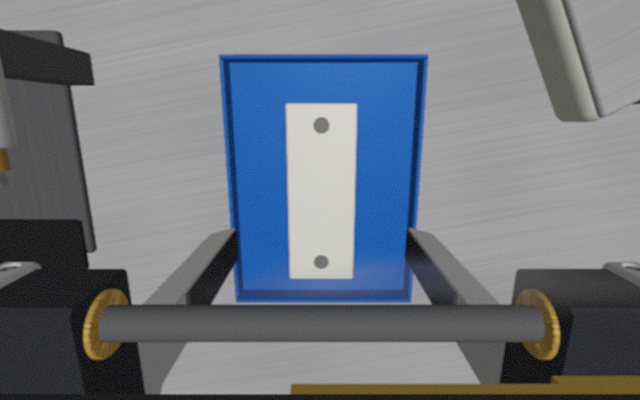

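```bash
python3 -m pendant '{"translation":[[-0.47,-0.05,-0.224],[-0.47,-0.05,-0.224],[-0.47,-0.05,-0.224],[-0.47,-0.05,-0.224],[-0.47,-0.05,-0.224],[-0.47,-0.05,-0.224],[-0.47,-0.05,-0.224],[-0.47,-0.05,-0.224]],"rot":[[0,-0.54,0],[0,-0.54,0],[0,-0.54,0],[0,-0.54,0],[0,-0.54,0],[0,-0.54,0],[0,-0.54,0],[0,-0.54,0]]}'
python3 - <<'E'
from h import *
snap("top","pics/t31.png");snap("scene","pics/s31.png")
E
```

```text
time_s: 66.25
ee_pos: [0.4188, -0.0491, 0.22]
eef_rot: [-1.572, 0.004, -0.894]
force: [0.3, -0.1, 0.5]
grip_width: 0.0939
```

View pics/t31.png

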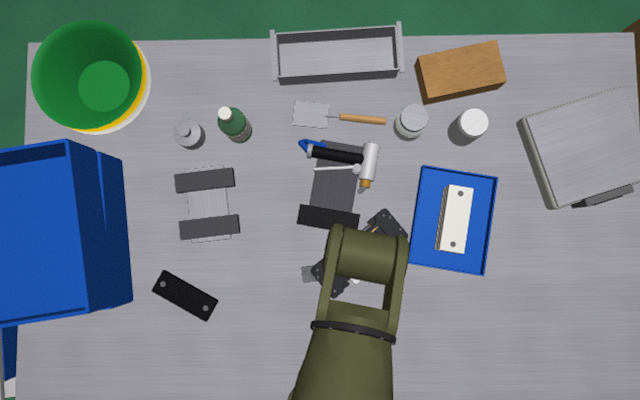

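View pics/s31.png

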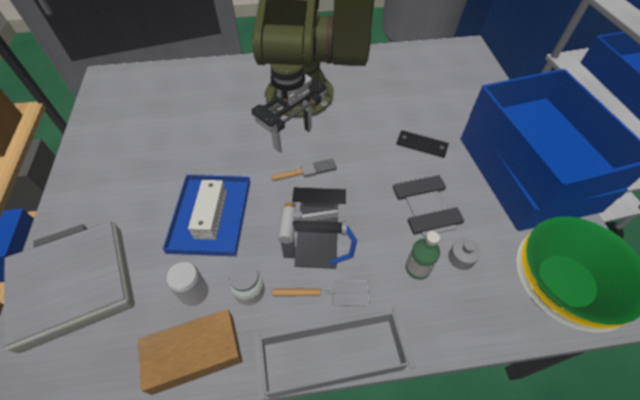

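```bash
python3 -m pendant '{"translation":[[0,0,0],[0,0,0],[0,0,0]],"rot":[[0,0,0],[0,0,0],[0,0,0]]}'
python3 - <<'E'
from station import *
print(hand_in())
E
```

```text
time_s: 66.6
ee_pos: [0.4197, -0.0523, 0.2194]
eef_rot: [-1.573, 0.004, -0.907]
force: [0.9, 0.6, 0.9]
grip_width: 0.094
the job is handed in; nothing more can be done
None
```

All four white boards are blown dry and stacked flat in the middle of the blue tray. I did the near stack first, then the far one, each from the top. I handed the job in at 66.6 s, and no verdict came back.

- **At the rest:** each board was laid squarely on the rest and let go. I then squeezed the trigger until the fingers closed to 37 mm and held it for at least 2.3 s. After each release, the picture showed the trigger free and the board still in place.
- **Final pictures:** the stand is empty, the trigger is free, and the other things, including the black look-alike board, look unmoved. The gripper is open and touches nothing.
- **First squeeze:** during board 1's squeeze the fingers opened again, from 58 to 63 mm. I recentred, raised the grip from 30 to 40 N and counted the hold only after full closure.
- **Tray:** it had shifted about 6 mm when I checked before placing board 3, so I measured it again and placed the last two boards on the new centre.

I judged the trigger angle only from the finger opening and the pictures, because the state does not report it.

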